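Clamp the dossier in the turnbuckle press

TASK

Stand the loose cardboard dossier upright on the floor of the dossier press, between the two rubber-faced cheeks, lowering it rather than dropping it. Then turn the turnbuckle by its spokes so that both cheeks draw in together and grip the dossier snugly, each rubber pad pushed about half its travel into its cheek and never squeezed to the stop. Let go, and leave the other things on the desk where they are.

Things in the scene. Friction and masses are not known exactly. Their poses are not given: they have to be found in the camera images.
- dossier_center (a point): Centre of the loose dossier (0.35 kg): cardboard-covered papers standing on the desk on its lower edge, 112 mm long (its x), 120 tall (z), 28 to 40 thick (y; differs from run to run, not known beforehand, so the point may be 3 off the true middle). The covers do not yield. Blue spine at its +x end; either end first will do. The point is half-way up, 60 above the lower edge.
- press: Dossier press, fixed to the desk. Origin on the desk, z up, x from the turnbuckle to the dossier's place (roughly away from the robot), y from right to left cheek. Grey base plate 310 mm (x -145 to +165) x 250 x 12. Aluminium cheeks (x -12 to 152, tops 86 above the desk) face each other across y = 0, 70 apart when open, their 5 mm proud rubber pads 60 apart. End blocks 44 high at y = +-112.
- seat (a point): The dossier's place: middle of the press floor between the cheeks, on top of the base plate, 12 mm above the desk, axes as the press, 70 along x from the press's origin. The dossier stands here, length along x, thickness along y. Steel guide rails run crosswise at x = +-73 from this point (63 to stay clear); within 10 mm along x is well placed.
- turnbuckle_center (a point): Middle of the turnbuckle body, 82 mm above the desk, axes as the press; its axis is the press's y. Steel sleeve 27 thick, 64 long, with six round spokes 10 thick in its middle plane, 60 degrees apart, rounded ends 60 from the axis. Threaded rods run from it to the cheeks' lugs, whose inner faces are 81 either side when open. Free above and along x: push spokes with closed fingers.
- turnbuckle (a joint): Angle of the turnbuckle body, rad, 0 (open) to 4.8; starts at 0 to 0.7. At 0 one spoke points straight up. It grows and tightens as its top turns to the press's +x, so the spoke upright at 0 leans to +x by the angle. Each rad draws BOTH cheeks in 5 mm. Self-locking: stays where left. Free turning takes 0.45 N m, plus 0.01 N m per N of grip at each pad (about 0.55 per rad once both grip).
- cheek_left: The +y cheek with its sprung rubber pad. Origin at the press's origin when open; it slides along the press's -y, 5 mm per rad. Pad face 30 mm from the middle plane at joint 0. Pad: 11 N per mm, 5 mm of travel, then a hard stop. Good grip: pad pushed in 1.6 to 3.5 mm (18 to 38 N), best 2.5 mm (28 N), which is about 0.5 rad of the turnbuckle after both pads have met the dossier.
- cheek_right: The -y cheek with its pad: mirror image of the left, slides along the press's +y.
- ink_pad: Bystander (mm): blue ink pad, 120 x 85 x 12; origin under its centre. Leave it where it is.
- stamp: Bystander (mm): turned wooden rubber stamp, 88 tall, 44 wide, standing on the ink pad; origin under its centre. Leave it where it is.
- stamp_b: Bystander (mm): second, darker wooden stamp, 88 tall, 44 wide, standing on the desk; origin under its centre. Leave it where it is.
- mug: Bystander (mm): white mug, 80 wide, 95 tall; origin under its centre. Leave it where it is.
- stapler: Bystander (mm): black stapler, 140 x 34 x 50; origin under its centre. Leave it where it is.
There are look-alikes about, which are no part of the job. What is shaped like the part that bears dossier_center but pink is not meant.

How it is judged:
On the way, in this order (a step that is already met when the one before it is completed fails the run):
1. the dossier stands upright on the press floor between the cheeks (x of dossier_center in the frame of press between 0.05 and 0.09 m and y of dossier_center in the frame of press between -0.013 and 0.013 m and z of dossier_center in the frame of press between 0.066 and 0.078 m and angle between dossier_center's own z axis and vertical below 0.12 rad and angle between the x axis of dossier_center and the x axis of press, either way round below 0.15 rad), for 0.2 s.
2. both pads grip the dossier with 18 to 38 N (all of step 1 and contact force between cheek_left and dossier between 18 and 38 N and contact force between cheek_right and dossier between 18 and 38 N), for 0.3 s.
At the end, for the whole second after the job is handed in: The dossier stands upright (within 0.12 rad) on the press floor, its centre within 20 mm of the seat along the press's length and 13 mm across, within 6 mm of its seated height and 0.15 rad of the press's direction, still (under 0.02 m/s), and each cheek presses on it with 18 to 38 N (all of step 2 and linear speed of dossier below 0.02 m/s); the robot touches nothing.
It fails at once if the dossier is crushed: a cheek presses on it with more than 52 N (contact force between any of cheek_left, cheek_right and dossier above 52 N).
It fails at once if the dossier is dropped: it moves faster than 0.5 m/s untouched by the robot (linear speed of dossier above 0.5 m/s and contact force between each of the arm, the fingers and dossier below 0.05 N).
It fails at once if another thing on the desk is moved by more than 30 mm (distance of any of ink_pad, stamp, stamp_b, mug, stapler from where it was at the start of the episode above 0.03 m).
It also fails if it takes over 72 s, if anything falls off the work surface, if the arm or the gripper's body presses on something with over 40 N, if the wrist force passes 120 N, or if a joint passes its speed limit or range.

ROBOT

A 6-joint arm with a two-finger parallel gripper is mounted at the origin on the work surface. World frame = base frame: x ahead of the robot, y to its left, z up, the work surface at z = 0. Lengths are in m, angles in rad, forces in N, time in s.
With the tool pointing down it reaches from about 0.3 to 0.95 m from the base axis. Payload 3.1 kg.
Tool frame: the origin (TCP) lies between the finger pads; the fingertips stand 19 mm ahead of it and the grasp point (between the pads) is the TCP (tcp_to_tips is the distance from the TCP to the fingertips, in m); z points along the fingers, y is the direction in which the jaws open and shut (so a half turn about z gives the same grasp; the last joint's range is limited). The gripper opens to 85 mm and grips with 20 to 120 N. Pads are 22 mm wide; open, the fingers measure 114 mm over their backs; the gripper's body (76 mm by 85 mm) begins 54 mm behind the grasp point. The pads swing forward as they close: fully open they stand 13 mm farther back than shut.
Start: joints at [1.101, 0.308, 1.634, -0, 1.2, -0.07], TCP at [0.243, 0.576, 0.25] pointing down, gripper open.
Joint ranges: [-3.06, 3.06], [-0.79, 1.96], [0.05, 2.63], [-1.19, 4.34], [0.05, 2.64], [-2.94, 2.94]. Speed limits (rad/s): [2.79, 2.79, 3.14, 3.14, 3.14, 3.14].

INTERFACE

Orientations are given as a unit quaternion [w, x, y, z].
In Python, from workcell import get_obs, camera, camera_info, job_done, tcp_to_tips gives the robot as it stands.
- The arm moves only by the shell command python3 -m pendant 'ROWS' [FORCE]. ROWS is JSON, a list of rows, each a list of 5 numbers: the closure, from 0 (fully open) to 1 (shut), then the shift along the world's x, y, z in m, then the turn about the world's z in rad. In form: [[claw, dx, dy, dz, turn], ...]. A call has 1 to 8 rows; each row shifts and turns the commanded pose from where the row before left it; what a row does not reach is not made up. A row lasts 1/12 s, in which the tool goes at most 41.7 mm and 7.16 degrees, less where a joint would pass 70% of its speed; a pose out of reach is approached as far as the arm can. A call is refused whole if a number of a shift passes 0.0417 or a number of a turn 0.125, either way. A call with a gripper value outside its range is refused whole. The fingers move at their own pace and stop on an object; FORCE is the grip in N (left out, the last holds). Time passes only in rows, so rows that do not move let the fingers close. It gives the time, the measured TCP pose, the force and the opening at its end, in the units of the state.
- get_obs(): the state, without advancing time (a new reading comes with each control period).
- camera(name): name is "scene" or "top" or "wrist"; returns the picture (384x512x3 uint8, red, green, blue); there is no depth.
- camera_info(name): a dict with "K" (3x3 intrinsics, pixels), "T" (4x4, takes a point from camera to world coordinates); the wrist camera has in their place "hand_eye" (4x4, takes a point from camera to tool coordinates, whose origin is the TCP and whose axes are the flange's). Camera axes: x right, y down, z forward; pixel columns grow to the right and rows downward; lengths in m; the calibration is good to about 2 mm. A picture is of the moment at which its call begins: read the wrist's pose just before it. camera_info takes no time and is no camera call.
- job_done(): hands the job in, once; it reports no verdict.
The state is a dict: "clock": time; "joint_positions": joint angles; "joint_vel": joint speeds; "joint_efforts": joint torques, N m; "ee_pos": TCP position; "eef_rot": TCP orientation; "ft_force": force on the tool from outside, world axes, zero at the start; "moment": the same for the moment, N m; "opening": finger opening in m.
Only numpy, scipy, OpenCV 4.12 (cv2) and the standard library are available. Lean on these libraries where they do the work, as an engineer would, in place of code of your own. Each camera call takes 0.05 s, during which the arm holds its last target.

## Working session

There is one attempt and no reset: what is moved stays moved. The work goes in short steps, Python scripts to look and compute and a shell command to move; the robot and the scene stay as the last step left them, time stands still between calls to the robot, and variables do not carry over. Pictures are saved under pics/ and viewed, and the job is handed in when it is done.

```bash
mkdir -p pics; ls; python3 - <<'E'
from workcell import *
import cv2
print(get_obs()); print(tcp_to_tips)
for n in ("scene","top","wrist"):
    im=camera(n); cv2.imwrite(f"pics/{n}0.png",im[:,:,::-1]); print(n,camera_info(n))
E
```

```text
pics
{'clock': 0.0, 'joint_positions': array([ 1.10127814e+00,  3.09012444e-01,  1.63517147e+00, -2.53042049e-06,
        1.19973078e+00, -6.96663782e-02]), 'joint_vel': array([-9.17861518e-04, -1.18108556e-03, -1.73810427e-03, -7.36682569e-04,
        2.75376616e-04, -9.79241077e-05]), 'joint_efforts': array([ 1.48135754e-03, -4.15245867e+01, -2.76670700e+01,  1.39067492e-04,
        9.98041680e-03,  1.07403673e-05]), 'ee_pos': array([0.24295418, 0.57499988, 0.2490496 ]), 'eef_rot': array([-3.08089461e-04,  1.98596129e-01,  9.80080726e-01, -1.11940158e-03]), 'ft_force': array([ 0.92806868, -0.06578194, -0.30396761]), 'moment': array([-0.01485112,  0.03325219, -0.01563424]), 'opening': 0.08529111607250335}
0.019
scene {'K': array([[429.31227588,   0.        , 258.2273921 ],
       [  0.        , 429.31227588, 192.52470916],
       [  0.        ,   0.        ,   1.        ]]), 'T': array([[ 0.36789282,  0.55146182, -0.74869535,  1.33632929],
       [ 0.92958485, -0.23798918,  0.28148384, -0.25945893],
       [-0.0229538 , -0.79953174, -0.60018507,  0.68480819],
       [ 0.        ,  0
[... 276 characters left out ...]
  [-0.99951676, -0.01533429,  0.02703907,  0.0147671 ],
       [-0.02497002, -0.12199263, -0.99221686,  1.05845147],
       [ 0.        ,  0.        ,  0.        ,  1.        ]])}
wrist {'K': array([[288.02943507,   0.        , 256.64268513],
       [  0.        , 288.02943507, 191.96068465],
       [  0.        ,   0.        ,   1.        ]]), 'hand_eye': array([[ 1.67348185e-04, -9.56007487e-01, -2.93342217e-01,
         7.49598495e-02],
       [ 9.99999973e-01,  2.07462486e-04, -1.05636039e-04,
         1.26561403e-04],
       [ 1.61846350e-04, -2.93342192e-01,  9.56007496e-01,
        -1.22984370e-01],
       [ 0.00000000e+00,  0.00000000e+00,  0.00000000e+00,
         1.00000000e+00]])}
```

View pics/scene0.png

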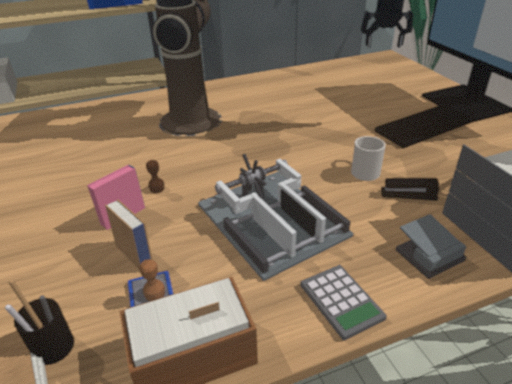

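View pics/top0.png

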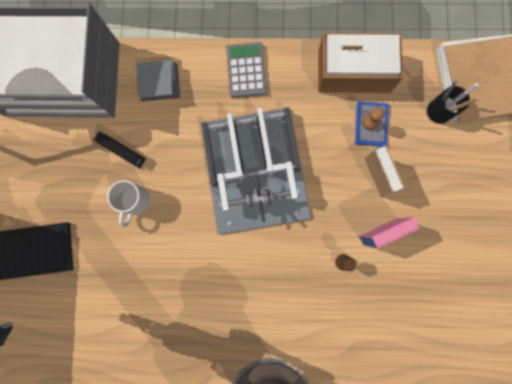

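View pics/wrist0.png

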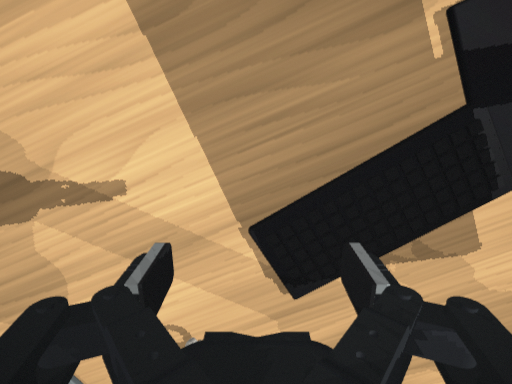

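Candidates: the pink block (top ~(390,232), scene ~(117,195)) is the decoy. The whitish/cardboard slab with a blue end (top ~(390,170), scene ~(128,235)) fits the description. I'll confirm in an enlarged crop.

```bash
python3 - <<'E'
import cv2,numpy as np
a=cv2.imread("pics/top0.png");b=cv2.imread("pics/scene0.png")
c=cv2.resize(a[90:250,320:440],None,fx=3.5,fy=3.5,interpolation=cv2.INTER_CUBIC)
d=cv2.resize(b[150:310,70:175],None,fx=3.5,fy=3.5,interpolation=cv2.INTER_CUBIC)
cv2.imwrite("pics/crop1.png",np.hstack([c,d])); print(c.shape,d.shape)
e=cv2.resize(a[100:240,190:320],None,fx=4.2,fy=4.2,interpolation=cv2.INTER_CUBIC)
cv2.imwrite("pics/crop2.png",e)
f=cv2.resize(b[145:285,190:360],None,fx=4.2,fy=4.2,interpolation=cv2.INTER_CUBIC)
cv2.imwrite("pics/crop3.png",f)
E
```

```text
(560, 420, 3) (560, 368, 3)
```

View pics/crop1.png

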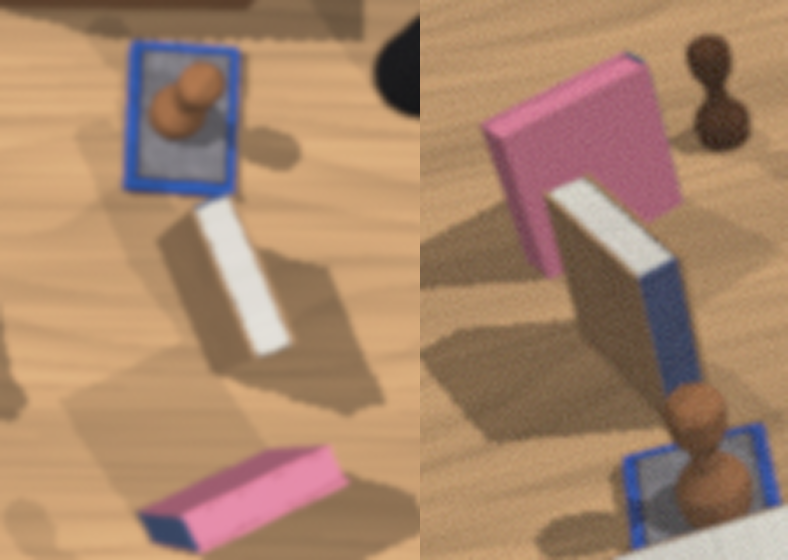

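View pics/crop2.png

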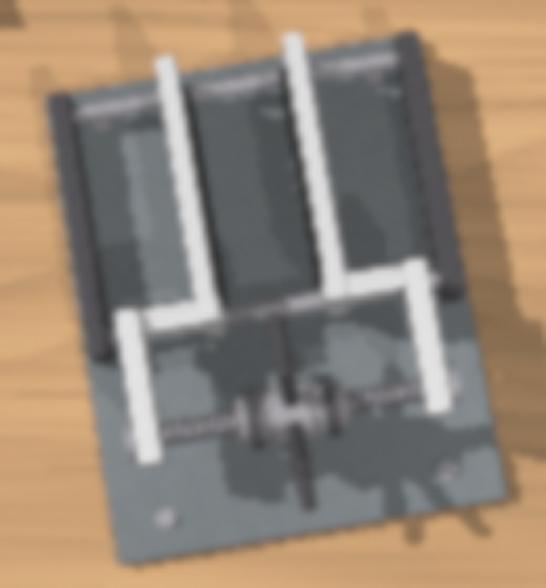

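View pics/crop3.png

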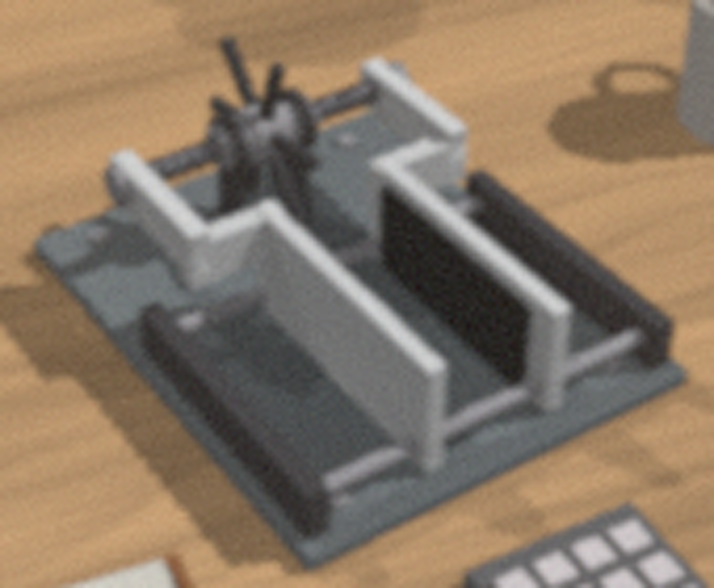

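Confirmed: the tan slab with the pale top and blue spine (top view ~(390,170)) is the dossier. The pink one with the blue end is the look-alike. Next I'll measure the dossier top at z=0.12, and the press from the cheek tops and plate.

```bash
cat > h.py <<'E'
import numpy as np,cv2
from workcell import *
def cast(name,uv,z,R=None):
    i=camera_info(name);T=i["T"];K=i["K"]
    d=T[:3,:3]@np.linalg.solve(K,np.array([uv[0],uv[1],1.]))
    o=T[:3,3]; return o+d*(z-o[2])/d[2]
def proj(name,p):
    i=camera_info(name);T=np.linalg.inv(i["T"]);q=i["K"]@(T[:3,:3]@np.array(p)+T[:3,3]);return q[:2]/q[2]
E
python3 - <<'E'
from h import *
for name in("top","scene"):
    im=cv2.imread(f"pics/{name}0.png"); hsv=cv2.cvtColor(im,cv2.COLOR_BGR2HSV)
    m=((hsv[...,1]<45)&(hsv[...,2]>(175 if name=="top" else 150))).astype(np.uint8)
    n,l,s,c=cv2.connectedComponentsWithStats(m)
    for i in range(1,n):
        if s[i,4]<60: continue
        x,y=c[i]
        ys,xs=np.nonzero(l==i)
        r=cv2.minAreaRect(np.c_[xs,ys].astype(np.float32))
        print(name,s[i],c[i].round(1),r)
        if (name=="top" and 370<x<405 and 140<y<195) or (name=="scene" and 105<x<145 and 200<y<240):
            P=np.array([cast(name,p,.12)[:2] for p in np.c_[xs,ys]])
            R=cv2.minAreaRect((P*1000).astype(np.float32)); print(" DOSSIER mm",P.mean(0)*1000,R,"\n",cv2.boxPoints(R))
# plate corners by crop2 (/4.2+190,100)
g=lambda u,v:(u/4.2+190,v/4.2+100)
for n,uv,z in [("plateBL",(122,562),.012),("plateBR",(515,497),.012),("chLfar",(165,60),.086),("chLnear",(207,312),.086),("chRfar",(293,38),.086),("chRnear",(335,292),.086),("lugL",(125,318),.086),("lugL2",(150,458),.086),("lugR",(415,268),.086),("lugR2",(440,408),.086)]:
    print(n,cast("top",g(*uv),z).round(4))
E
```

```text
top [   0   16   87   79 5324] [42.9 48.3] ((42.506935119628906, 54.98657989501953), (86.05970764160156, 77.16861724853516), 0.7742201685905457)
top [111  28  10   9  64] [116.3  31.4] ((115.5, 32.0), (8.0, 9.0), 90.0)
top [122  29  25   8 197] [134.1  32.5] ((134.0, 32.5), (7.0, 24.0), 90.0)
top [149  30  52   8 251] [169.6  33.8] ((174.51199340820312, 33.40024185180664), (51.10977554321289, 6.218756198883057), 1.1457629203796387)
top [ 327   35   73   38 2651] [363.5  53.7] ((363.0, 53.5), (37.0, 72.0), 90.0)
top [437  34  75  54 538] [454.9  56.4] ((466.08978271484375, 47.022605895996094), (37.8259162902832, 86.20014953613281), 51.009010314941406)
top [257 108  41  90 565] [276.4 158.1] ((272.4695739746094, 154.97891235351562), (96.31678771972656, 24.01712417602539), 61.31385803222656)
top [218 114  24  96 549] [229.2 165.6] ((231.35206604003906, 162.15281677246094), (22.893877029418945, 95.13568115234375), 8.530766487121582)
top [376 147  26  44 442] [389.  168.5] ((388.9655456542969, 168.586181640625), (45.694637298583984, 9.71667766571045), 66.80140686035156)
 DOSSIER mm [ 584.
[... 2843 characters left out ...]
9 356.9] ((428.1099548339844, 355.26995849609375), (37.90092468261719, 120.91527557373047), 81.8698959350586)
scene [ 31 356  16  28 301] [ 38.7 370.3] ((38.7702751159668, 369.6216125488281), (28.76982307434082, 11.507928848266602), 80.53767395019531)
scene [429 363  60  12 252] [456.6 368.3] ((458.4231262207031, 367.8846435546875), (6.077702045440674, 59.90877914428711), 82.87498474121094)
plateBL [0.4234 0.1405 0.012 ]
plateBR [ 0.4685 -0.1059  0.012 ]
chLfar [0.7257 0.1146 0.086 ]
chLnear [0.5713 0.0854 0.086 ]
chRfar [0.7403 0.0372 0.086 ]
chRnear [0.5844 0.0095 0.086 ]
lugL [0.567  0.1342 0.086 ]
lugL2 [0.4837 0.1169 0.086 ]
lugR [ 0.5996 -0.0379  0.086 ]
lugR2 [ 0.5161 -0.0533  0.086 ]
```

Dossier centre is about (0.587, -0.277) with yaw 0.38. Press yaw is about 0.181 with its origin near (0.587, 0.047). I'll travel over to the dossier at height 0.25.

```bash
R='[[0,0.0143,-0.0355,0,-0.098],[0,0.0143,-0.0355,0,-0.098],[0,0.0143,-0.0355,0,-0.098],[0,0.0143,-0.0355,0,-0.098],[0,0.0143,-0.0355,0,-0.098],[0,0.0143,-0.0355,0,-0.098],[0,0.0143,-0.0355,0,-0.098],[0,0.0143,-0.0355,0,-0.098]]'
python3 -m pendant '[[0,0.0143,-0.0355,0,-0.098],[0,0.0143,-0.0355,0,-0.098],[0,0.0143,-0.0355,0,-0.098],[0,0.0143,-0.0355,0,-0.098],[0,0.0143,-0.0355,0,-0.098],[0,0.0143,-0.0355,0,-0.098],[0,0.0143,-0.0355,0,-0.098],[0,0.0143,-0.0355,0,-0.098]]' 50
```

```text
clock: 0.82
ee_pos: [0.3577, 0.2899, 0.2501]
eef_rot: [0.0, 0.56, 0.829, -0.0]
ft_force: [0.6, -0.0, 0.1]
opening: 0.0853
```

```bash
python3 -m pendant '[[0,0.0143,-0.0355,0,-0.098],[0,0.0143,-0.0355,0,-0.098],[0,0.0143,-0.0355,0,-0.098],[0,0.0143,-0.0355,0,-0.098],[0,0.0143,-0.0355,0,-0.098],[0,0.0143,-0.0355,0,-0.098],[0,0.0143,-0.0355,0,-0.098],[0,0.0143,-0.0355,0,-0.098]]'
python3 - <<'E'
from h import *
cv2.imwrite("pics/wmid.png",camera("wrist")[:,:,::-1])
E
python3 -m pendant '[[0,0.0143,-0.0355,0,-0.098],[0,0.0143,-0.0355,0,-0.098],[0,0.0143,-0.0355,0,-0.098],[0,0.0143,-0.0355,0,-0.098],[0,0.0143,-0.0355,0,-0.098],[0,0.0143,-0.0355,0,-0.098],[0,0.0143,-0.0355,0,-0.098],[0,0.0143,-0.0355,0,-0.098],[0,0,0,0,0]]' || true
python3 -m pendant '[[0,0.0143,-0.0355,0,-0.098],[0,0.0143,-0.0355,0,-0.098],[0,0.0143,-0.0355,0,-0.098],[0,0.0143,-0.0355,0,-0.098],[0,0.0143,-0.0355,0,-0.098],[0,0.0143,-0.0355,0,-0.098],[0,0.0143,-0.0355,0,-0.098],[0,0.0143,-0.0355,0,-0.098]]'
python3 -m pendant '[[0,0,0,0,0],[0,0,0,0,0]]'
python3 - <<'E'
from h import *
o=get_obs();print(o)
cv2.imwrite("pics/w1.png",camera("wrist")[:,:,::-1])
E
```

```text
clock: 1.48
ee_pos: [0.4722, 0.0058, 0.2502]
eef_rot: [-0.0, 0.834, 0.552, 0.0]
ft_force: [1.6, 0.9, 0.1]
opening: 0.0856
clock: 2.2
ee_pos: [0.5867, -0.2777, 0.2497]
eef_rot: [-0.0, 0.982, 0.191, -0.0]
ft_force: [1.0, 0.5, -0.2]
opening: 0.0857
clock: 2.37
ee_pos: [0.5864, -0.2778, 0.2491]
eef_rot: [-0.001, 0.981, 0.193, -0.001]
ft_force: [0.4, 0.7, 0.3]
opening: 0.0856
{'clock': 2.3667, 'joint_positions': array([-5.09610436e-01,  3.55309833e-01,  1.57348319e+00,  1.54378662e-04,
        1.21435791e+00,  6.73115707e-01]), 'joint_vel': array([ 0.03871523, -0.03573705,  0.05053597,  0.01478487,  0.01464885,
       -0.00483812]), 'joint_efforts': array([-1.18167836e+00, -4.33781004e+01, -2.88793892e+01, -1.46980039e-01,
       -1.71549101e-01,  3.67611309e-02]), 'ee_pos': array([ 0.5864146 , -0.27783491,  0.24914207]), 'eef_rot': array([-5.59246649e-04,  9.81239083e-01,  1.92793281e-01, -5.47297770e-04]), 'ft_force': array([0.36247157, 0.66507072, 0.34026381]), 'moment': array([-0.00894949,  0.01511587, -0.04301978]), 'opening': 0.08564516974677984}schema error: expected 1 to 8 rows
```

View pics/w1.png

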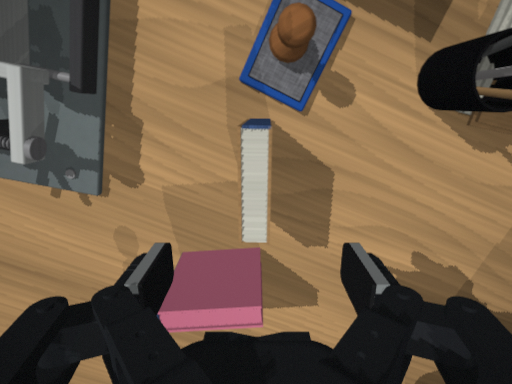

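View pics/wmid.png

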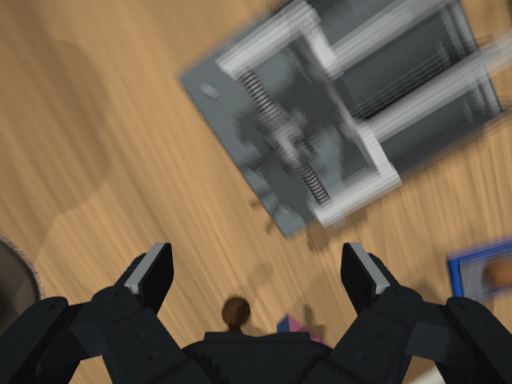

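```bash
cat >> h.py <<'E'
from scipy.spatial.transform import Rotation as Rn
def wcast(uv,z,pos,q):
    i=camera_info("wrist");H=i["hand_eye"];R=Rn.from_quat([q[1],q[2],q[3],q[0]]).as_matrix()
    d=R@H[:3,:3]@np.linalg.solve(i["K"],np.array([uv[0],uv[1],1.])); o=R@H[:3,3]+np.array(pos)
    return o+d*(z-o[2])/d[2]
E
python3 - <<'E'
from h import *
o=get_obs();p,q=o["ee_pos"],o["eef_rot"]
im=cv2.imread("pics/w1.png");hsv=cv2.cvtColor(im,cv2.COLOR_BGR2HSV)
m=(hsv[...,1]<40)&(hsv[...,2]>150);m[:,:235]=0;m[:,275:]=0;m[:115]=0;m[250:]=0
ys,xs=np.nonzero(m)
P=np.array([wcast(c,.12,p,q)[:2] for c in np.c_[xs,ys]])*1000
r=cv2.minAreaRect(P.astype(np.float32));print("wrist dossier",P.mean(0),r,len(xs))
R=Rn.from_quat([q[1],q[2],q[3],q[0]]).as_matrix()
print("y dir",np.degrees(np.arctan2(R[1,1],R[0,1])))
for uv,w in [((243,121),.12),((271,121),.12),((243,242),.12),((268,242),.12),((262,310),.12),((262,250),.12),((162,328),.12),((180,255),.12)]:
    x=wcast(uv,w,p,q); print(uv,x.round(4),"tool",(R.T@(x-p)).round(4))
im=cv2.imread("pics/top0.png");h=cv2.cvtColor(im,cv2.COLOR_BGR2HSV)
m=((h[...,0]>155)&(h[...,1]>60)).astype(np.uint8)
ys,xs=np.nonzero(m);print(xs.min(),xs.max(),ys.min(),ys.max())
for u in [(376+0,247),(418,228),(413,217),(361,237)]:
    x=cast("top",u,.12);print("pink",x.round(3),"tool",(R.T@(x-p)).round(3))
E
```

```text
wrist dossier [ 588.27097635 -272.77009203] ((585.6190185546875, -273.5032653808594), (106.29228210449219, 23.220876693725586), 22.071102142333984) 2782
y dir -67.68246402816486
(243, 121) [ 0.6374 -0.2422  0.12  ] tool [ 0.0606 -0.0118  0.1292]
(271, 121) [ 0.6464 -0.2642  0.12  ] tool [0.0607 0.0121 0.1291]
(243, 242) [ 0.5314 -0.284   0.12  ] tool [-0.0533 -0.0133  0.1293]
(268, 242) [ 0.5406 -0.3064  0.12  ] tool [-0.0533  0.0109  0.1292]
(262, 310) [ 0.4655 -0.3314  0.12  ] tool [-0.1322  0.0055  0.1293]
(262, 250) [ 0.5304 -0.3043  0.12  ] tool [-0.0619  0.0051  0.1293]
(162, 328) [ 0.4032 -0.241   0.12  ] tool [-0.1556 -0.1017  0.1296]
(180, 255) [ 0.4946 -0.2319  0.12  ] tool [-0.0675 -0.0755  0.1294]
361 418 218 247
pink [ 0.398 -0.241  0.12 ] tool [-0.16  -0.103  0.13 ]
pink [ 0.444 -0.34   0.12 ] tool [-0.155  0.005  0.129]
pink [ 0.47  -0.329  0.12 ] tool [-0.127  0.005  0.129]
pink [ 0.421 -0.207  0.12 ] tool [-0.126 -0.127  0.13 ]
```

The dossier is at about (0.588, -0.275) and three views agree. The pink block stays more than 0.12 m behind the tool. Descending now to grip high, with the tips staying above the cheek tops when it's seated.

```bash
python3 -m pendant '[[0,0.002,0.002,-0.025,0],[0,0,0,-0.025,0],[0,0,0,-0.025,0],[0,0,0,-0.025,0],[0,0,0,-0.02,0],[0,0,0,-0.02,0],[0,0,0,-0.013,0],[0,0,0,0,0]]' 50
python3 -m pendant '[[1,0,0,0,0],[1,0,0,0,0],[1,0,0,0,0],[1,0,0,0,0],[1,0,0,0,0],[1,0,0,0,0],[1,0,0,0,0],[1,0,0,0,0]]' 50
python3 - <<'E'
from h import *
cv2.imwrite("pics/w2.png",camera("wrist")[:,:,::-1])
E
```

```text
clock: 3.08
ee_pos: [0.5857, -0.2712, 0.0937]
eef_rot: [-0.003, 0.981, 0.195, -0.003]
ft_force: [-0.5, 1.4, 0.0]
opening: 0.0856
clock: 3.75
ee_pos: [0.5903, -0.2759, 0.0996]
eef_rot: [0.002, 0.981, 0.194, 0.002]
ft_force: [-0.1, -1.9, 7.2]
opening: 0.0286
```

View pics/w2.png

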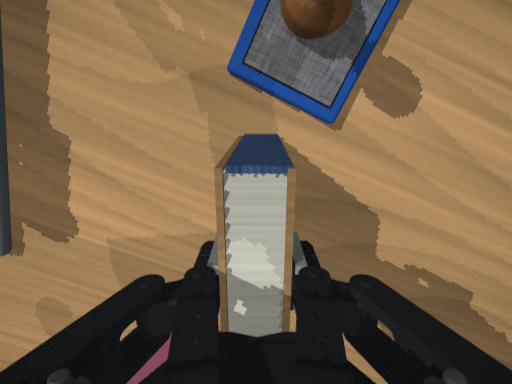

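```bash
python3 -m pendant '[[1,0,0,0,0],[1,0,0,0,0]]'
python3 -m pendant '[[1,0,0,0.01,0],[1,0,0,0.02,0],[1,0,0,0.02,0],[1,0,0,0.02,0],[1,0,0,0.02,0],[1,0,0,0.02,0],[1,0,0,0.02,0],[1,0,0,0.01,0]]'
python3 -m pendant '[[1,0,0,0.01,0],[1,0,0,0,0],[1,0,0,0,0]]'
```

```text
clock: 3.97
ee_pos: [0.5904, -0.2759, 0.0996]
eef_rot: [0.002, 0.981, 0.194, 0.002]
ft_force: [0.4, -2.1, 6.2]
opening: 0.0281
clock: 4.63
ee_pos: [0.5883, -0.2739, 0.2389]
eef_rot: [-0.0, 0.981, 0.194, 0.0]
ft_force: [0.5, -0.7, -3.1]
opening: 0.0283
clock: 4.88
ee_pos: [0.588, -0.2739, 0.2466]
eef_rot: [-0.001, 0.981, 0.194, -0.0]
ft_force: [-0.3, 0.1, -4.5]
opening: 0.0288
```

```bash
python3 -m pendant '[[1,0.005,0.02,0.003,-0.017],[1,0.006,0.028,0,-0.017],[1,0.006,0.028,0,-0.017],[1,0.006,0.028,0,-0.017],[1,0.006,0.028,0,-0.017],[1,0.006,0.028,0,-0.017],[1,0.006,0.028,0,-0.017],[1,0.006,0.028,0,-0.017]]'
python3 -m pendant '[[1,0.006,0.028,0,-0.017],[1,0.006,0.028,0,-0.017],[1,0.005,0.028,0,-0.017],[1,0.004,0.024,0,-0.02],[1,0,0.012,0,0],[1,0,0,0,0],[1,0,0,0,0],[1,0,0,0,0]]'
python3 - <<'E'
from h import *
o=get_obs();print(o["ee_pos"],o["eef_rot"])
for n in("wrist","top","scene"): cv2.imwrite(f"pics/{n}3.png",camera(n)[:,:,::-1])
E
```

```text
clock: 5.55
ee_pos: [0.6342, -0.0567, 0.2478]
eef_rot: [-0.001, 0.992, 0.126, -0.002]
ft_force: [0.2, 0.3, -3.8]
opening: 0.0287
clock: 6.22
ee_pos: [0.6558, 0.0604, 0.2493]
eef_rot: [0.001, 0.996, 0.091, -0.001]
ft_force: [0.4, -0.9, -3.7]
opening: 0.0282
[0.65584893 0.06039435 0.2492608 ] [ 5.51289226e-04  9.95837284e-01  9.11412811e-02 -1.03255375e-03]
```

View pics/wrist3.png

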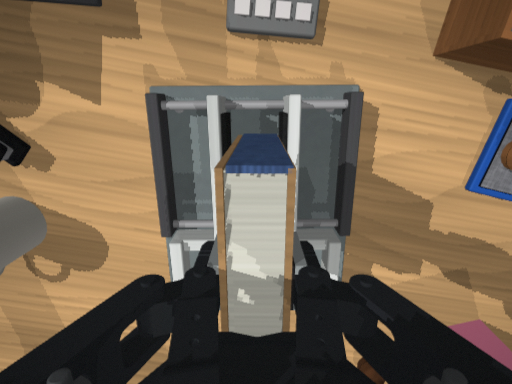

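View pics/scene3.png

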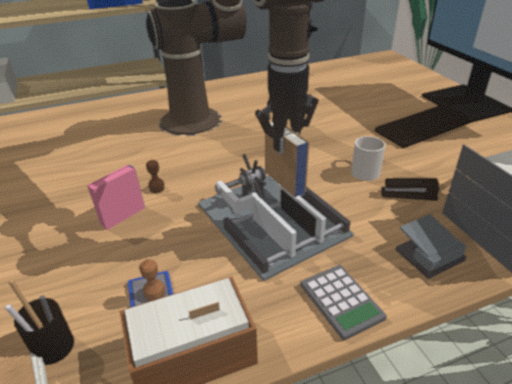

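```bash
python3 - <<'E'
from h import *
im=cv2.imread("pics/wrist3.png")
cv2.imwrite("pics/crop4.png",cv2.resize(im[75:265,135:375],None,fx=3.3,fy=3.1,interpolation=cv2.INTER_CUBIC))
o=get_obs();p,q=o["ee_pos"],o["eef_rot"]
R=Rn.from_quat([q[1],q[2],q[3],q[0]]).as_matrix()
print("xdir",np.arctan2(R[1,0],R[0,0]))
g=cv2.cvtColor(im,cv2.COLOR_BGR2HSV)
for v in (100,110,120,130,150,170):
    row=g[v]; w=[u for u in range(190,320) if row[u,2]>150 and row[u,1]<60]; print(v,w)
E
```

```text
xdir 0.18108538747883232
100 [207, 208, 209, 210, 211, 212, 213, 214, 215, 216, 217, 285, 286, 287, 288, 289, 290, 291, 292, 293, 294, 295, 296, 297, 298, 299, 300]
110 [207, 208, 209, 210, 211, 212, 213, 214, 215, 216, 217, 284, 285, 286, 287, 288, 289, 290, 291, 292, 293, 294, 295, 296, 297, 298, 299, 300]
120 [208, 209, 210, 211, 212, 213, 214, 215, 216, 217, 218, 288, 289, 290, 291, 292, 293, 294, 295, 296, 297, 298, 299]
130 [208, 209, 210, 211, 212, 213, 214, 215, 216, 217, 218, 288, 289, 290, 291, 292, 293, 294, 295, 296, 297, 298, 299]
150 [209, 210, 211, 212, 213, 214, 215, 216, 217, 218, 219, 288, 289, 290, 291, 292, 293, 294, 295, 296, 297, 298]
170 [210, 211, 212, 213, 224, 296]
```

View pics/crop4.png

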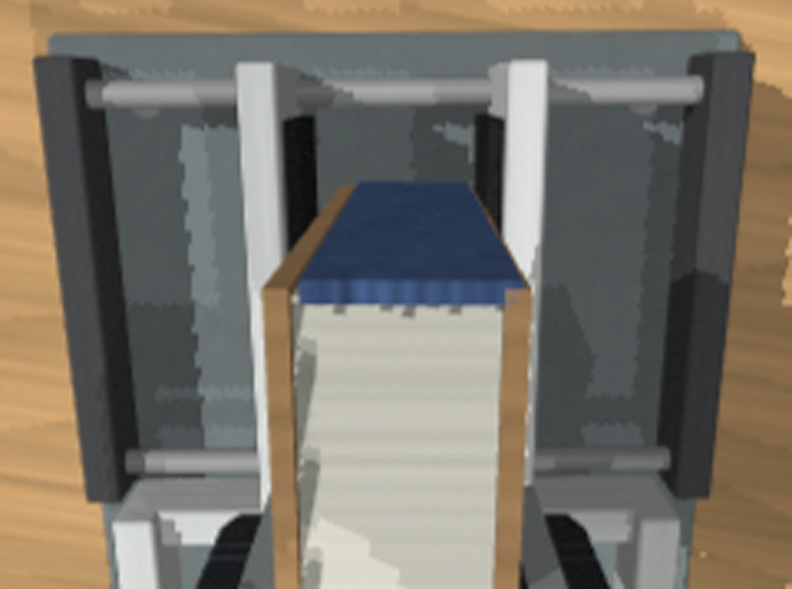

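```bash
python3 - <<'E'
from h import *
o=get_obs();p,q=o["ee_pos"],o["eef_rot"]
R=Rn.from_quat([q[1],q[2],q[3],q[0]]).as_matrix()
for n,uv,z in [("cheekmid130",(253.4,130),.086),("cheekmid100",(252.6,100),.086),("cL",(213,130),.086),("cR",(293.5,130),.086),("farend",(253,95),.086),("platefar",(255,86.5),.012),("platefarL",(150.5,87),.012),("platefarR",(359.5,86),.012),("blocksmid far",(255,94),.044)]:
    x=wcast(uv,z,p,q); print(n,x.round(4),"tool",(R.T@(x-p)).round(4))
# scene/top based
im=cv2.imread("pics/top0.png")
yaw=.181;ex=np.array([np.cos(yaw),np.sin(yaw)])
E
```

```text
cheekmid130 [0.7049 0.0723 0.086 ] tool [ 0.0501 -0.0033  0.1641]
cheekmid100 [0.7323 0.078  0.086 ] tool [ 0.078  -0.004   0.1641]
cL [0.6978 0.1112 0.086 ] tool [ 0.0501 -0.0428  0.1641]
cR [0.712  0.0337 0.086 ] tool [0.0501 0.0359 0.1641]
farend [0.7368 0.0784 0.086 ] tool [ 0.0825 -0.0036  0.164 ]
platefar [0.7482 0.079  0.012 ] tool [ 0.0939 -0.0021  0.238 ]
platefarL [0.7255 0.2001 0.012 ] tool [ 0.0934 -0.1253  0.238 ]
platefarR [ 0.771 -0.042  0.012] tool [0.0945 0.121  0.2381]
blocksmid far [0.7391 0.0772 0.044 ] tool [ 0.0846 -0.0019  0.206 ]
```

Seat lies within about 1 mm in x and 2–3 mm in y of the TCP. Shifting 2 mm and lowering, slower near the floor.

```bash
python3 -m pendant '[[1,0,0.002,-0.01,0],[1,0,0,-0.02,0],[1,0,0,-0.02,0],[1,0,0,-0.02,0],[1,0,0,-0.02,0],[1,0,0,-0.02,0],[1,0,0,-0.01,0],[1,0,0,-0.005,0]]'
python3 -m pendant '[[1,0,0,-0.004,0],[1,0,0,-0.002,0],[1,0,0,-0.002,0],[1,0,0,0,0],[1,0,0,0,0],[1,0,0,0,0]]'
python3 - <<'E'
from h import *
for n in("wrist","top","scene"): cv2.imwrite(f"pics/{n}4.png",camera(n)[:,:,::-1])
a=cv2.imread("pics/wrist4.png");b=cv2.imread("pics/scene4.png")
cv2.imwrite("pics/crop5.png",np.hstack([cv2.resize(a[60:320,130:380],(400,416)),cv2.resize(b[130:280,190:340],(400,416))]))
E
```

```text
clock: 7.03
ee_pos: [0.6546, 0.0632, 0.1223]
eef_rot: [-0.0, 0.996, 0.091, -0.002]
ft_force: [0.4, -0.5, -3.9]
opening: 0.0282
clock: 7.53
ee_pos: [0.6571, 0.0638, 0.1182]
eef_rot: [0.0, 0.996, 0.091, 0.001]
ft_force: [0.1, 0.3, -4.1]
opening: 0.0284
```

View pics/crop5.png

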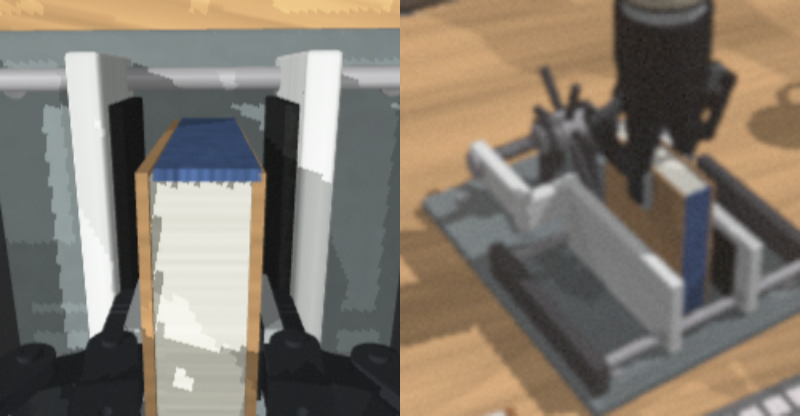

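```bash
python3 -m pendant '[[1,0,0,-0.0015,0],[1,0,0,-0.0015,0],[1,0,0,-0.001,0],[1,0,0,0,0],[1,0,0,0,0]]'
python3 -m pendant '[[1,0,0,-0.001,0],[1,0,0,-0.001,0],[1,0,0,0,0],[1,0,0,0,0]]'
```

```text
clock: 8.1
ee_pos: [0.6563, 0.0637, 0.113]
eef_rot: [-0.0, 0.996, 0.091, -0.0]
ft_force: [0.6, 0.0, -3.3]
opening: 0.0287
clock: 8.43
ee_pos: [0.6567, 0.0637, 0.1119]
eef_rot: [0.0, 0.996, 0.091, 0.0]
ft_force: [-1.1, -1.0, 0.3]
opening: 0.0284
```

Touched down (the weight came off at z 0.112). Opening.

```bash
python3 -m pendant '[[0.5,0,0,-0.0005,0],[0.4,0,0,0,0],[0.3,0,0,0,0],[0,0,0,0,0],[0,0,0,0,0],[0,0,0,0,0]]'
python3 -m pendant '[[0,0,0,0.02,0],[0,0,0,0.04,0],[0,0,0,0.04,0],[0,0,0,0.04,0],[0,0,0,0.04,0],[0,0,0,0,0],[0,0,0,0,0]]'
python3 - <<'E'
from h import *
o=get_obs();print(o["ee_pos"],o["eef_rot"])
for n in("wrist","top","scene"): cv2.imwrite(f"pics/{n}5.png",camera(n)[:,:,::-1])
b=cv2.imread("pics/scene5.png");t=cv2.imread("pics/top5.png")
cv2.imwrite("pics/crop6.png",np.hstack([cv2.resize(b[140:280,190:360],(510,420),interpolation=2)]))
E
```

```text
clock: 8.93
ee_pos: [0.6567, 0.0637, 0.1109]
eef_rot: [-0.0, 0.996, 0.091, 0.0]
ft_force: [0.0, -0.5, 0.7]
opening: 0.0853
clock: 9.52
ee_pos: [0.6589, 0.0638, 0.2957]
eef_rot: [0.0, 0.996, 0.091, 0.005]
ft_force: [0.2, 1.3, -0.3]
opening: 0.0852
[0.65885391 0.06379769 0.29573092] [2.75268232e-04 9.95813057e-01 9.13007127e-02 4.52317079e-03]
```

View pics/wrist5.png

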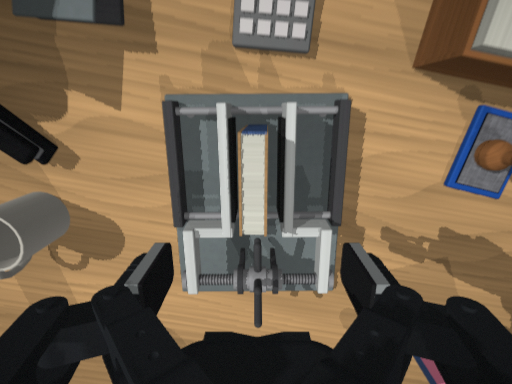

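View pics/crop6.png

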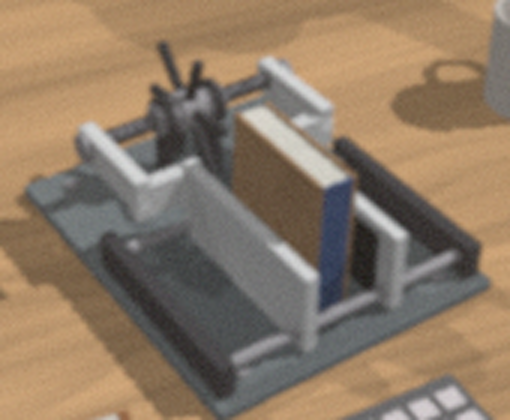

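The dossier stands upright and centred. Next I'll find the turnbuckle centre and spoke angles by casting spoke-tip rays from the scene view onto the spoke plane.

```bash
python3 - <<'E'
from h import *
b=cv2.imread("pics/scene5.png");w=cv2.imread("pics/wrist5.png")
A=cv2.resize(b[145:215,220:300],(640,560),interpolation=cv2.INTER_CUBIC)
cv2.imwrite("pics/crop7.png",A)
cv2.imwrite("pics/crop8.png",cv2.resize(w[215:345,170:350],(792,572),interpolation=cv2.INTER_CUBIC))
E
```

```text
(no output)
```

View pics/crop7.png

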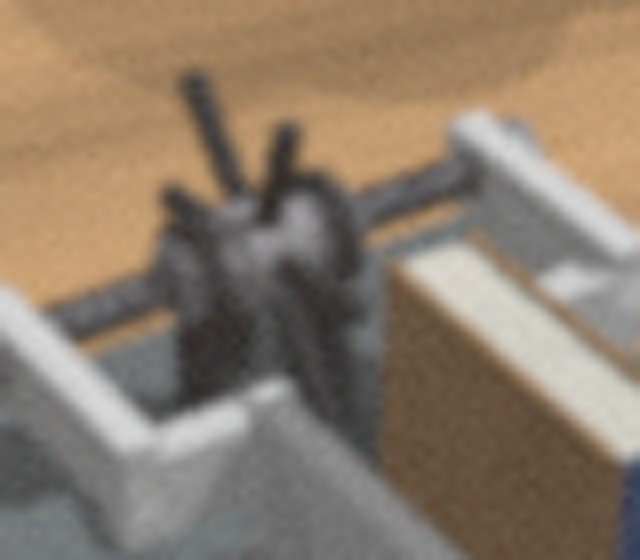

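View pics/crop8.png

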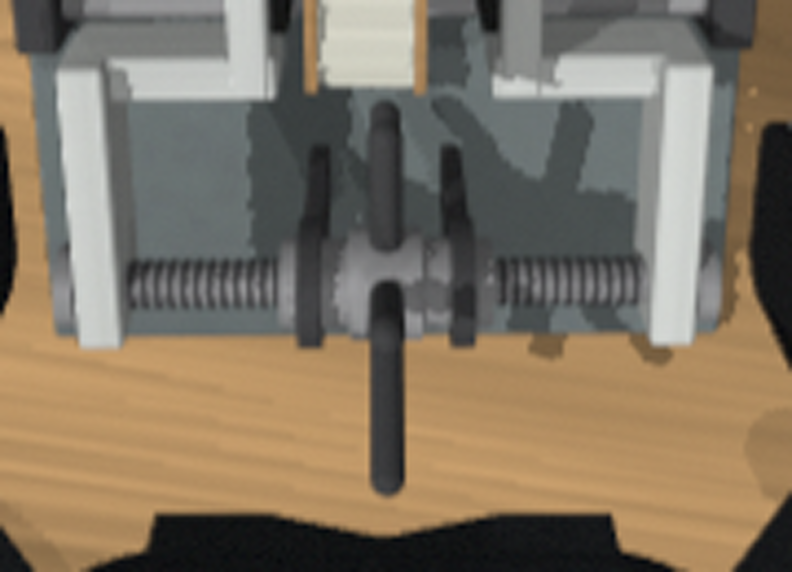

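```bash
cat >> h.py <<'E'
yaw=.181
ex=np.array([np.cos(yaw),np.sin(yaw),0]);ey=np.array([-np.sin(yaw),np.cos(yaw),0])
SEAT=np.array([.6563,.0627,.012])   # refined TCP at release was .6567,.0637
PO=SEAT-.07*ex-np.array([0,0,.012])
def toP(x): d=np.array(x)-PO; return np.array([d@ex,d@ey,d[2]])
def ray(name,uv,p=None,q=None):
    i=camera_info(name)
    T=i.get("T")
    if T is None:
        T=np.eye(4);R=Rn.from_quat([q[1],q[2],q[3],q[0]]).as_matrix();T[:3,:3]=R;T[:3,3]=p;T=T@i["hand_eye"]
    return T[:3,3],T[:3,:3]@np.linalg.solve(i["K"],np.array([uv[0],uv[1],1.]))
def castY(name,uv,y0=0,p=None,q=None):
    o,d=ray(name,uv,p,q); o=toP(o);d=np.array([d@ex,d@ey,d[2]])
    return o+d*(y0-o[1])/d[1]
E
python3 - <<'E'
from h import *
p,q=np.array([0.65885391,0.06379769,0.29573092]),[2.75268232e-04,9.95813057e-01,9.13007127e-02,4.52317079e-03]
W=lambda u,v:(u/4.4+170-.5,v/4.4+215-.5)
print("body centre wrist z.082",toP(wcast(W(388,270),.082,p,q)), "lugs",[toP(wcast(W(u,v),.086,p,q)).round(4) for u,v in((82,65),(100,345),(690,65),(672,345))])
print("cheeks far", [toP(wcast(uv,.086,p,q)).round(4) for uv in((222,103),(291,103))])
print("dossier", [toP(wcast(uv,.132,p,q)).round(4) for uv in((242.,127),(267,127),(240,234),(267,234))])
S=lambda u,v:(u/8+220-.5,v/8+145-.5)
for n,uv in [("tall",(193,78)),("short",(288,128)),("low",(178,195)),("bodyc",(265,240))]: print(n,castY("scene",S(*uv),0))
E
```

```text
body centre wrist z.082 [-0.07114018 -0.00122224  0.082     ] lugs [array([-0.0018,  0.0864,  0.086 ]), array([-0.0949,  0.087 ,  0.086 ]), array([-0.0015, -0.0873,  0.086 ]), array([-0.0947, -0.0884,  0.086 ])]
cheeks far [array([0.1498, 0.0389, 0.086 ]), array([ 0.15  , -0.0374,  0.086 ])]
dossier [array([0.1271, 0.0149, 0.132 ]), array([ 0.1271, -0.0095,  0.132 ]), array([0.0132, 0.0185, 0.132 ]), array([ 0.0132, -0.0109,  0.132 ])]
tall [-0.11598439  0.          0.12240401]
short [-0.05926317  0.          0.13416965]
low [-1.29924318e-01  5.55111512e-17  7.11001630e-02]
bodyc [-0.07530472  0.          0.08472207]
```

```bash
python3 - <<'E'
from h import *
p,q=np.array([0.65885391,0.06379769,0.29573092]),[2.75268232e-04,9.95813057e-01,9.13007127e-02,4.52317079e-03]
c=np.array([-.072,0,.082])
i=camera_info("wrist");T=np.eye(4);T[:3,:3]=Rn.from_quat([q[1],q[2],q[3],q[0]]).as_matrix();T[:3,3]=p;T=np.linalg.inv(T@i["hand_eye"])
for a in (14,-46,74,134):
    t=np.radians(a);P=c+.058*np.array([np.sin(t),0,np.cos(t)]);w=PO+P[0]*ex+P[1]*ey+[0,0,P[2]]
    x=i["K"]@(T[:3,:3]@w+T[:3,3]);u=x[:2]/x[2]; print(a,"crop8",(u-[170,215])*4.4,"scene crop7",(proj("scene",w)-[220,145])*8)
E
```

```text
14 crop8 [382.24872438 346.13425236] scene crop7 [285.92613738 114.23557115]
-46 crop8 [381.69356953 479.61353907] scene crop7 [192.71284876  77.51779498]
74 crop8 [382.29717306 128.38125602] scene crop7 [363.97642066 293.28524065]
134 crop8 [381.84868978  88.00887477] scene crop7 [341.60597921 420.57142661]
```

Spokes are at about +14°, -46° and -106° from upright, consistent across both views, so the joint starts near 0.24. With a thickness of 28.3 mm (finger opening), the target joint is about 3.67 rad, about 196° to turn. Plan:
- Shut the fingers, with the tips 32 mm above the axis.
- Push the -46° spoke forward.
- Re-engage the next spoke and repeat.

```bash
python3 -m pendant '[[1,-0.02,-0.004,0,0],[1,-0.032,-0.006,0,0],[1,-0.032,-0.006,0,0],[1,-0.032,-0.006,0,0],[1,-0.032,-0.006,0,0],[1,-0.032,-0.006,0,0],[1,-0.028,-0.005,0,0],[1,0,0,0,0]]' 60
python3 -m pendant '[[1,0,0,0,0],[1,0,0,-0.02,0],[1,0,0,-0.02,0],[1,0,0,-0.02,0],[1,0,0,0,0],[1,0,0,0,0]]'
python3 - <<'E'
from h import *
o=get_obs();print(o["ee_pos"],toP(o["ee_pos"]),o["opening"])
cv2.imwrite("pics/w6.png",camera("wrist")[:,:,::-1])
E
```

```text
clock: 10.33
ee_pos: [0.4417, 0.0244, 0.2871]
eef_rot: [-0.0, 0.996, 0.091, -0.005]
ft_force: [-0.1, 0.2, 0.3]
opening: -0.0006
clock: 10.83
ee_pos: [0.448, 0.0249, 0.2291]
eef_rot: [-0.0, 0.996, 0.091, -0.002]
ft_force: [0.2, -0.5, 0.5]
opening: 0.0004
[0.44799445 0.02485597 0.22906435] [-0.14171514  0.00027196  0.22906435] 0.00039149237597444083
```

View pics/w6.png

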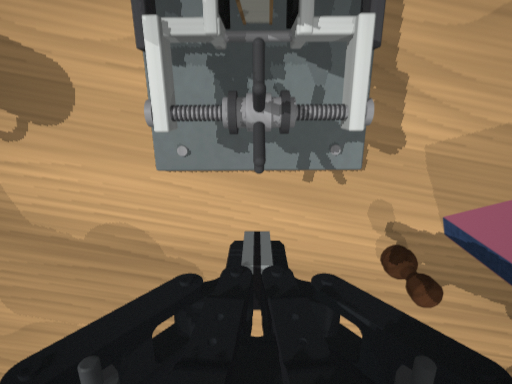

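```bash
python3 - <<'E'
from h import *
o=get_obs()
for uv in((260,171),(259,112),(258,40)): print(uv,castY("wrist",uv,-.001,o["ee_pos"],o["eef_rot"]), toP(wcast(uv,.095,o["ee_pos"],o["eef_rot"])))
E
python3 -m pendant '[[1,0,0,-0.02,0],[1,0,0,-0.025,0],[1,0,0,-0.025,0],[1,0,0,-0.015,0],[1,0,0,-0.011,0],[1,0,0,0,0],[1,0,0,0,0]]'
python3 -m pendant '[[1,0,0,0,0]]'
```

```text
(260, 171) [-0.08932637 -0.001       0.25017456] [-0.12520625 -0.00285332  0.095     ]
(259, 112) [-0.0702703  -0.001       0.18833994] [-0.07298625 -0.00169706  0.095     ]
(258, 40) [ 0.00348723 -0.001      -0.01393797] [-0.01696493 -0.0006345   0.095     ]
clock: 11.47
ee_pos: [0.4495, 0.0247, 0.1354]
eef_rot: [0.0, 0.996, 0.091, 0.0]
ft_force: [-0.3, 0.4, 0.6]
opening: 0.0002
clock: 11.55
ee_pos: [0.4503, 0.0247, 0.1363]
eef_rot: [0.0, 0.996, 0.091, 0.002]
ft_force: [0.2, 0.7, 0.1]
opening: 0.0
```

```bash
python3 -m pendant '[[1,0.006,0.0011,0,0],[1,0.006,0.0011,0,0],[1,0.006,0.0011,0,0],[1,0.006,0.0011,0,0],[1,0.006,0.0011,0,0],[1,0.006,0.0011,0,0]]'
python3 -m pendant '[[1,0.006,0.0011,0,0],[1,0.006,0.0011,0,0]]'
python3 - <<'E'
from h import *
o=get_obs();print(toP(o["ee_pos"]),o["ft_force"])
b=camera("scene")[:,:,::-1]
cv2.imwrite("pics/crop9.png",cv2.resize(b[120:215,210:330],(758,600),interpolation=cv2.INTER_CUBIC))
E
```

```text
clock: 12.05
ee_pos: [0.4731, 0.0299, 0.1323]
eef_rot: [0.0, 0.996, 0.092, -0.015]
ft_force: [-16.9, -5.6, 10.9]
opening: 0.0
clock: 12.22
ee_pos: [0.4916, 0.0328, 0.1338]
eef_rot: [0.0, 0.996, 0.092, -0.007]
ft_force: [-9.4, -2.9, 5.6]
opening: -0.0
[-0.09736502  0.00027871  0.13381516] [-9.4428708  -2.87286829  5.59922145]
```

View pics/crop9.png

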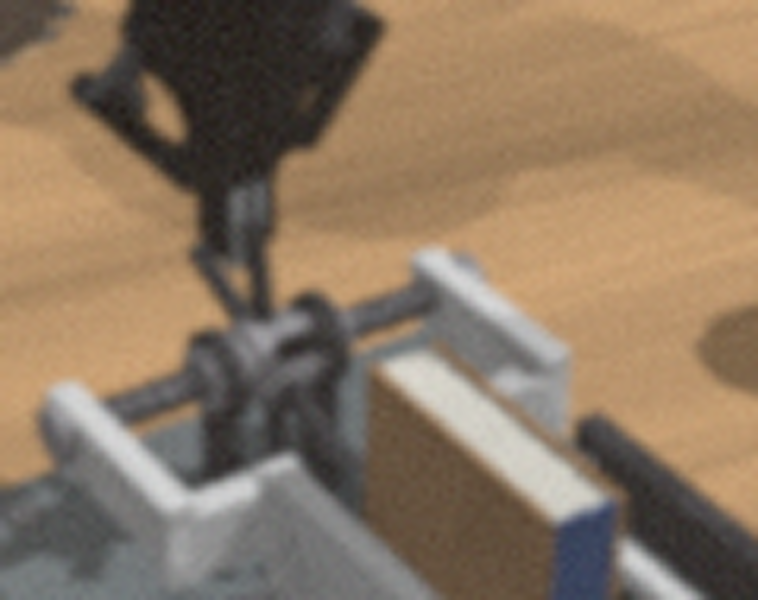

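Turning freely with about 10 N of push. Continuing this stroke.

```bash
python3 -m pendant '[[1,0.006,0.0011,0,0],[1,0.006,0.0011,0,0],[1,0.006,0.0011,0,0],[1,0.006,0.0011,0,0],[1,0.006,0.0011,0,0],[1,0.006,0.0011,0,0],[1,0.004,0.0007,0,0]]'
python3 -m pendant '[[1,0,0,0,0],[1,0,0,0,0]]'
python3 - <<'E'
from h import *
o=get_obs();print(toP(o["ee_pos"]),o["ft_force"])
b=camera("scene")[:,:,::-1]
cv2.imwrite("pics/crop10.png",cv2.resize(b[120:215,210:330],(758,600),interpolation=cv2.INTER_CUBIC))
cv2.imwrite("pics/w10.png",camera("wrist")[:,:,::-1])
E
```

```text
clock: 12.85
ee_pos: [0.5295, 0.0407, 0.1321]
eef_rot: [-0.001, 0.996, 0.091, -0.009]
ft_force: [-12.1, 0.3, 4.2]
opening: -0.0001
clock: 13.02
ee_pos: [0.5314, 0.0409, 0.1329]
eef_rot: [-0.001, 0.996, 0.091, -0.007]
ft_force: [-9.0, -1.1, 1.2]
opening: -0.0002
[-0.05675844  0.00103921  0.13294745] [-9.01918174 -1.12179692  1.1965254 ]
```

View pics/crop10.png

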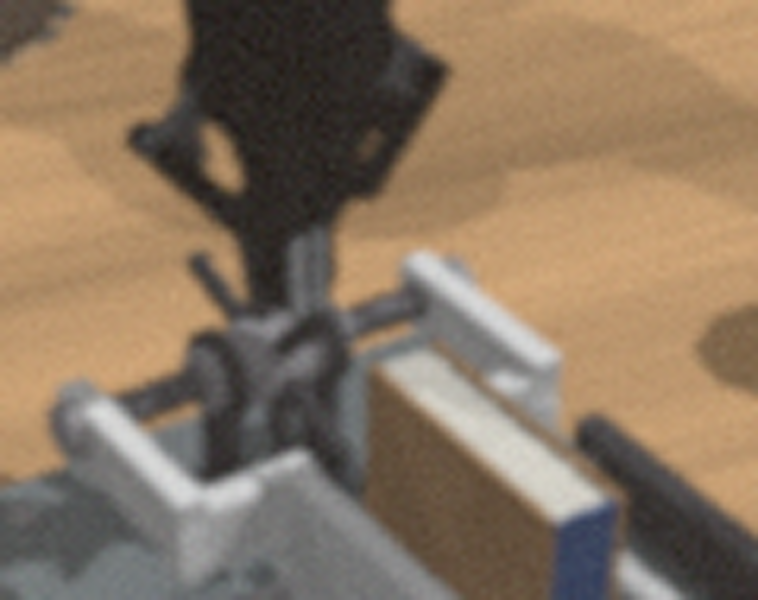

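View pics/w10.png

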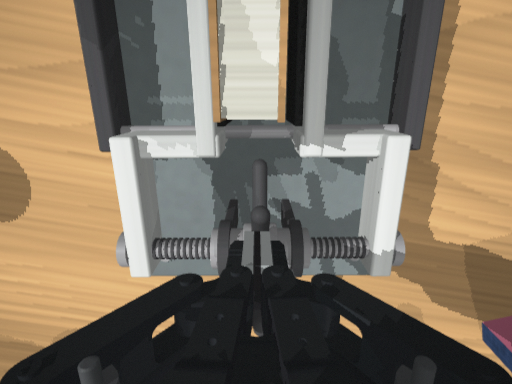

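```bash
python3 - <<'E'
from h import *
for uv in((200-3,262-3),):
    P=castY("scene",(210+uv[0]/6.317-.0,120+uv[1]/6.317),-.001);d=P-[-.072,0,.082];print(P,np.degrees(np.arctan2(d[0],d[2])),np.hypot(d[0],d[2]))
E
```

```text
[-0.12876592 -0.001       0.09610776] -76.04330983279044 0.05849272218530913
```

The joint is now about 104° (next spokes measured at -16° and -76°). Lifting over the next spoke for stroke 2.

```bash
python3 -m pendant '[[1,-0.003,-0.0006,0,0],[1,0,0,0.025,0],[1,0,0,0.025,0],[1,-0.018,-0.0033,0,0],[1,-0.02,-0.0037,0,0],[1,-0.018,-0.0033,0,0],[1,0,0,0,0],[1,0,0,-0.02,0]]'
python3 -m pendant '[[1,0,0,-0.02,0],[1,0,0,-0.01,0],[1,0,0,0,0],[1,0,0,0,0]]'
python3 - <<'E'
from h import *
o=get_obs();print(toP(o["ee_pos"]),o["ft_force"])
b=camera("scene")[:,:,::-1]
cv2.imwrite("pics/crop11.png",cv2.resize(b[120:215,210:330],(758,600),interpolation=cv2.INTER_CUBIC))
E
```

```text
clock: 13.78
ee_pos: [0.4818, 0.0298, 0.169]
eef_rot: [0.001, 0.996, 0.091, 0.006]
ft_force: [0.9, -0.3, -0.5]
opening: -0.0001
clock: 14.12
ee_pos: [0.4781, 0.03, 0.1346]
eef_rot: [-0.0, 0.996, 0.091, -0.0]
ft_force: [0.5, -0.6, -0.5]
opening: 0.0003
[-1.11213686e-01 -1.09021685e-04  1.34608793e-01] [ 0.5135832  -0.58173287 -0.48368318]
```

View pics/crop11.png

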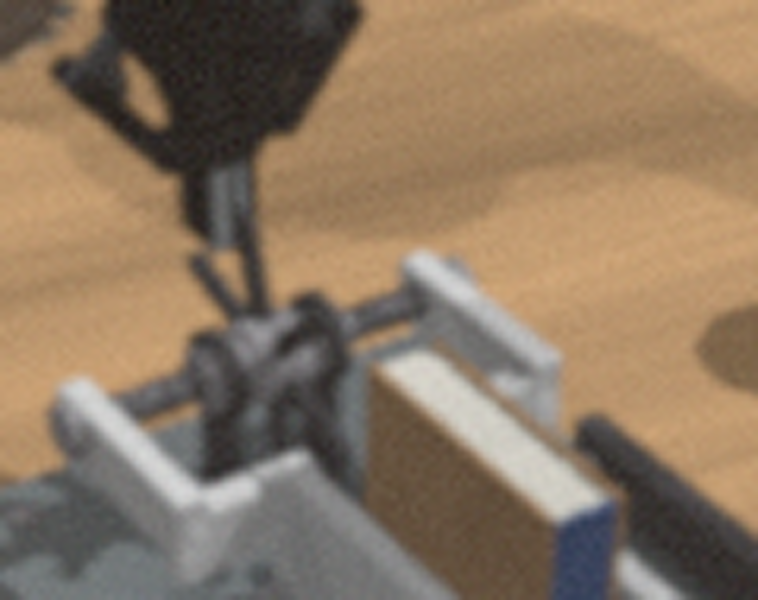

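```bash
python3 -m pendant '[[1,0.006,0.0011,0,0],[1,0.006,0.0011,0,0],[1,0.006,0.0011,0,0],[1,0.006,0.0011,0,0],[1,0.006,0.0011,0,0],[1,0.006,0.0011,0,0],[1,0.006,0.0011,0,0],[1,0.006,0.0011,0,0]]'
python3 -m pendant '[[1,0.006,0.0011,0,0],[1,0.003,0.0005,0,0],[1,0,0,0,0],[1,0,0,0,0]]'
python3 - <<'E'
from h import *
o=get_obs();print(toP(o["ee_pos"]),o["ft_force"])
b=camera("scene")[:,:,::-1]
cv2.imwrite("pics/crop12.png",cv2.resize(b[120:215,210:330],(758,600),interpolation=cv2.INTER_CUBIC))
cv2.imwrite("pics/w12.png",camera("wrist")[:,:,::-1])
E
```

```text
clock: 14.83
ee_pos: [0.5186, 0.0379, 0.1328]
eef_rot: [0.0, 0.996, 0.092, -0.009]
ft_force: [-13.5, -4.5, -1.3]
opening: 0.0002
clock: 15.17
ee_pos: [0.5293, 0.0404, 0.1331]
eef_rot: [-0.0, 0.996, 0.091, -0.007]
ft_force: [-9.4, -1.5, 2.8]
opening: 0.0001
[-0.05896966  0.00088212  0.13311628] [-9.39068221 -1.48468991  2.81528289]
```

View pics/crop12.png

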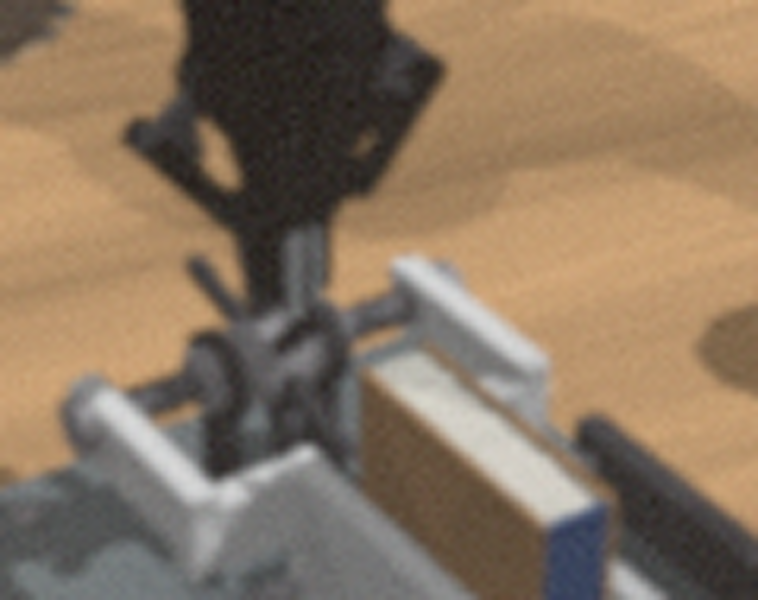

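View pics/w12.png

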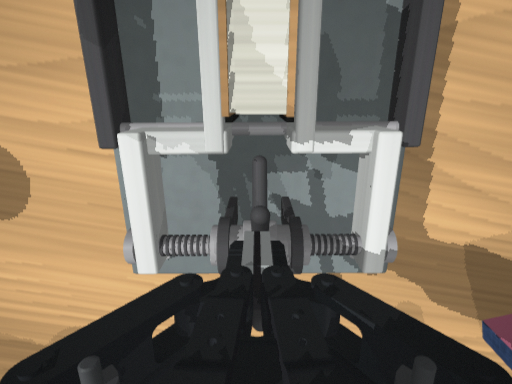

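```bash
python3 - <<'E'
from h import *
for uv in((197-3,262-3),):
    P=castY("scene",(210+uv[0]/6.317-.0,120+uv[1]/6.317),-.001);d=P-[-.072,0,.082];print(P,np.degrees(np.arctan2(d[0],d[2])),np.hypot(d[0],d[2]))
E
python3 -m pendant '[[1,-0.003,-0.0006,0,0],[1,0,0,0.025,0],[1,0,0,0.025,0],[1,-0.018,-0.0033,0,0],[1,-0.02,-0.0037,0,0],[1,-0.018,-0.0033,0,0],[1,0,0,0,0],[1,0,0,-0.02,0]]'
python3 -m pendant '[[1,0,0,-0.02,0],[1,0,0,-0.01,0],[1,0,0,0,0],[1,0,0,0,0]]'
python3 - <<'E'
from h import *
o=get_obs();print(toP(o["ee_pos"]),o["ft_force"])
b=camera("scene")[:,:,::-1]
cv2.imwrite("pics/crop13.png",cv2.resize(b[120:215,210:330],(758,600),interpolation=cv2.INTER_CUBIC))
cv2.imwrite("pics/w13.png",camera("wrist")[:,:,::-1])
E
```

```text
[-0.13129697 -0.001       0.09475987] -77.855936654397 0.060654304799902234
clock: 15.93
ee_pos: [0.4801, 0.0293, 0.1693]
eef_rot: [0.001, 0.996, 0.091, 0.006]
ft_force: [0.9, -0.3, 0.7]
opening: 0.0
clock: 16.27
ee_pos: [0.4762, 0.0295, 0.1348]
eef_rot: [-0.0, 0.996, 0.091, -0.0]
ft_force: [0.0, -0.1, -0.5]
opening: 0.0001
[-0.11315973 -0.00022714  0.1347579 ] [ 0.0488935  -0.09154828 -0.4803133 ]
```

View pics/crop13.png

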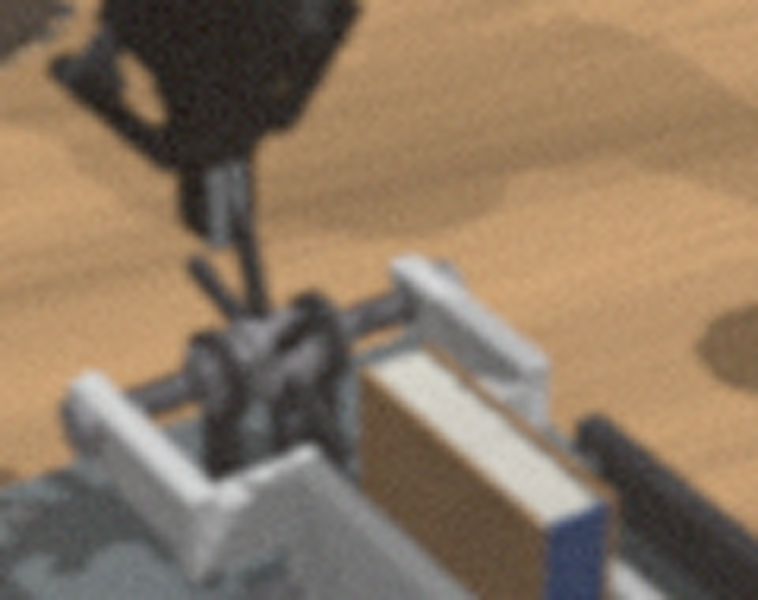

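View pics/w13.png

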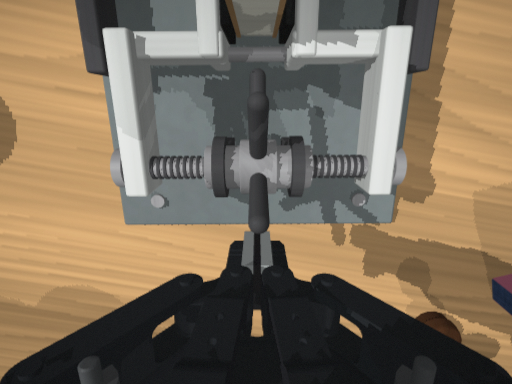

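```bash
cat > lug.py <<'E'
from h import *
import sys
def lug(f,p,q,rows):
    im=cv2.imread(f);g=cv2.cvtColor(im,cv2.COLOR_BGR2HSV)
    out=[]
    for v in rows:
        w=(g[v,:,1]<45)&(g[v,:,2]>165)
        L=[u for u in range(95,170) if w[u]];R=[u for u in range(350,430) if w[u]]
        if len(L)<5 or len(R)<5: continue
        a=[toP(wcast((u,v),.086,p,q)) for u in (L[0]-.5,L[-1]+.5,R[0]-.5,R[-1]+.5)]
        out.append([x[1]*1000 for x in a]+[a[0][0]*1000])
    return np.array(out).round(1)
E
python3 - <<'E'
from lug import *
p,q=np.array([0.65885391,0.06379769,0.29573092]),[2.75268232e-04,9.95813057e-01,9.13007127e-02,4.52317079e-03]
print(lug("pics/wrist5.png",p,q,range(240,282,6)))
o=get_obs();print(lug("pics/w13.png",o["ee_pos"],o["eef_rot"],range(60,190,12)))
E
```

```text
[]
[[ 82.5  70.4 -68.9 -83.2 -14.7]
 [ 82.3  70.1 -69.1 -83.6 -20.8]
 [ 82.7  70.3 -69.4 -83.4 -27.1]
 [ 82.5  70.  -69.  -83.3 -33.5]
 [ 82.3  70.2 -69.3 -83.7 -40. ]
 [ 82.7  69.8 -69.5 -83.5 -46.8]
 [ 82.5  70.1 -69.2 -83.9 -53.6]
 [ 82.3  69.1 -69.4 -83.8 -60.7]
 [ 82.7  69.4 -69.7 -83.6 -67.9]
 [ 89.8  53.7 -69.4 -84.  -75.3]
 [ 82.2  69.2 -69.  -83.9 -82.9]]
```

```bash
python3 - <<'E'
from lug import *
p,q=np.array([0.65885391,0.06379769,0.29573092]),[2.75268232e-04,9.95813057e-01,9.13007127e-02,4.52317079e-03]
im=cv2.imread("pics/wrist5.png");g=cv2.cvtColor(im,cv2.COLOR_BGR2HSV)
for v in (245,260,275,285):
    w=(g[v,:,1]<45)&(g[v,:,2]>165); U=[u for u in range(170,350) if w[u]]
    L=[u for u in U if u<215];R=[u for u in U if u>300]
    print(v,[toP(wcast((u,v),.086,p,q))[1].round(4) for u in(L[0]-.5,L[-1]+.5,R[0]-.5,R[-1]+.5)])
E
```

```text
245 [np.float64(0.0937), np.float64(0.0809), np.float64(-0.0801), np.float64(-0.0942)]
260 [np.float64(0.0939), np.float64(0.0809), np.float64(-0.0815), np.float64(-0.0945)]
275 [np.float64(0.0942), np.float64(0.081), np.float64(-0.0816), np.float64(-0.0948)]
285 [np.float64(0.0939), np.float64(0.0805), np.float64(-0.0812), np.float64(-0.0946)]
```

```bash
python3 - <<'E'
from h import *
o=get_obs();p,q=o["ee_pos"],o["eef_rot"]
for z,uvs in ((.012,[(125,223),(393,223)]),(.086,[(196,5),(219,5),(293,5),(318,5)]),(.082,[(203,167),(312,167)])):
    print(z,[toP(wcast(u,z,p,q)).round(4) for u in uvs])
im=cv2.imread("pics/w13.png");cv2.imwrite("pics/crop14.png",cv2.resize(im[0:240,90:420],(800,582),interpolation=2))
print(p,q)
E
```

```text
0.012 [array([-0.1434,  0.1216,  0.012 ]), array([-0.1429, -0.1268,  0.012 ])]
0.086 [array([0.0119, 0.0317, 0.086 ]), array([0.0119, 0.0196, 0.086 ]), array([ 0.012 , -0.0191,  0.086 ]), array([ 0.012 , -0.0322,  0.086 ])]
0.082 [array([-0.0754,  0.0333,  0.082 ]), array([-0.0753, -0.0349,  0.082 ])]
[0.47693341 0.02943679 0.13574445] [1.12342665e-04 9.95822634e-01 9.13020109e-02 1.10040755e-03]
```

View pics/crop14.png

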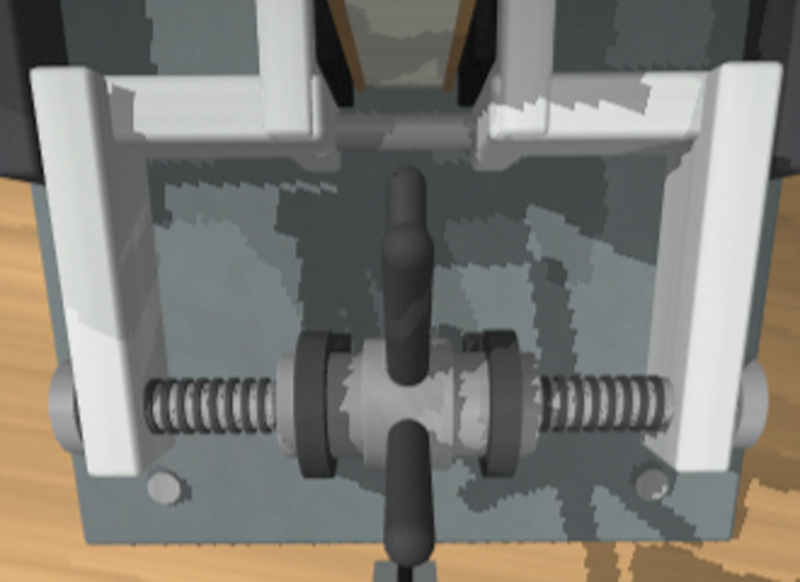

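Consistent: θ ≈ 2.84 rad, so about 0.83 rad remains (spoke from -17° to about +30°, TCP at press x ≈ -69 mm). I'll go part way first and check.

```bash
python3 -m pendant '[[1,0.006,0.0011,0,0],[1,0.006,0.0011,0,0],[1,0.006,0.0011,0,0],[1,0.005,0.0009,0,0],[1,0.005,0.0009,0,0],[1,0.005,0.0009,0,0],[1,0.003,0.0005,0,0],[1,0,0,0,0]]'
python3 -m pendant '[[1,0,0,0,0]]'
python3 - <<'E'
from h import *
o=get_obs();print(toP(o["ee_pos"]),o["ft_force"],o["ft_force"]@ex)
b=camera("scene")[:,:,::-1]
cv2.imwrite("pics/crop15.png",cv2.resize(b[120:215,210:330],(758,600),interpolation=cv2.INTER_CUBIC))
cv2.imwrite("pics/w15.png",camera("wrist")[:,:,::-1])
E
```

```text
clock: 17.03
ee_pos: [0.5062, 0.0352, 0.1345]
eef_rot: [0.0, 0.996, 0.092, -0.008]
ft_force: [-13.0, -2.4, 9.7]
opening: -0.0
clock: 17.12
ee_pos: [0.5062, 0.0352, 0.1344]
eef_rot: [0.0, 0.996, 0.092, -0.007]
ft_force: [-13.0, -3.9, 9.7]
opening: 0.0001
[-8.25912364e-02  1.03336449e-05  1.34447898e-01] [-13.03735213  -3.92391307   9.68903619] -13.530732829646096
```

View pics/crop15.png

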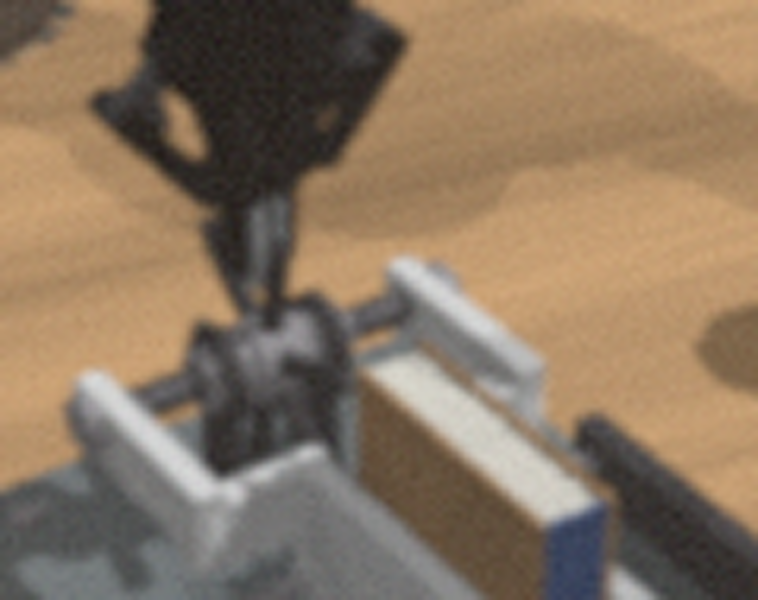

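View pics/w15.png

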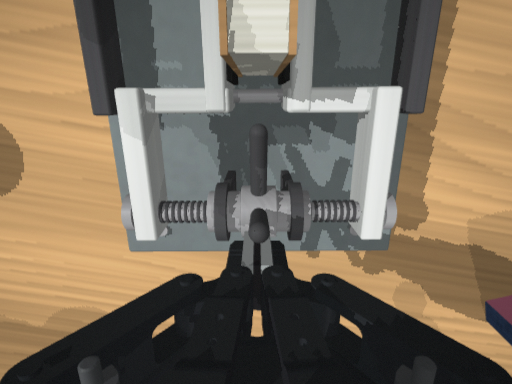

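```bash
python3 -m pendant '[[1,0.004,0.0007,0,0],[1,0.004,0.0007,0,0],[1,0,0,0,0],[1,0,0,0,0]]'
python3 - <<'E'
from h import *
o=get_obs();print(toP(o["ee_pos"]),o["ft_force"],o["ft_force"]@ex)
E
```

```text
clock: 17.55
ee_pos: [0.5127, 0.0365, 0.1338]
eef_rot: [0.0, 0.996, 0.092, -0.009]
ft_force: [-14.0, -3.1, 9.0]
opening: -0.0002
[-7.59409487e-02  9.66697172e-05  1.33757268e-01] [-13.96442272  -3.09672231   9.01604768] -14.293753589279493
```

```bash
python3 -m pendant '[[1,0.003,0.0005,0,0],[1,0.002,0.0004,0,0],[1,0,0,0,0],[1,0,0,0,0]]'
python3 - <<'E'
from h import *
o=get_obs();print(toP(o["ee_pos"]),o["ft_force"],o["ft_force"]@ex)
b=camera("scene")[:,:,::-1]
cv2.imwrite("pics/crop16.png",cv2.resize(b[120:215,210:330],(758,600),interpolation=cv2.INTER_CUBIC))
cv2.imwrite("pics/w16.png",camera("wrist")[:,:,::-1])
E
```

```text
clock: 17.88
ee_pos: [0.5157, 0.0372, 0.1331]
eef_rot: [0.0, 0.996, 0.092, -0.011]
ft_force: [-16.3, -4.0, 9.3]
opening: 0.0002
[-0.07292201  0.00018661  0.13306386] [-16.26986316  -4.02855496   9.30226375] -16.729275049936472
```

View pics/crop16.png

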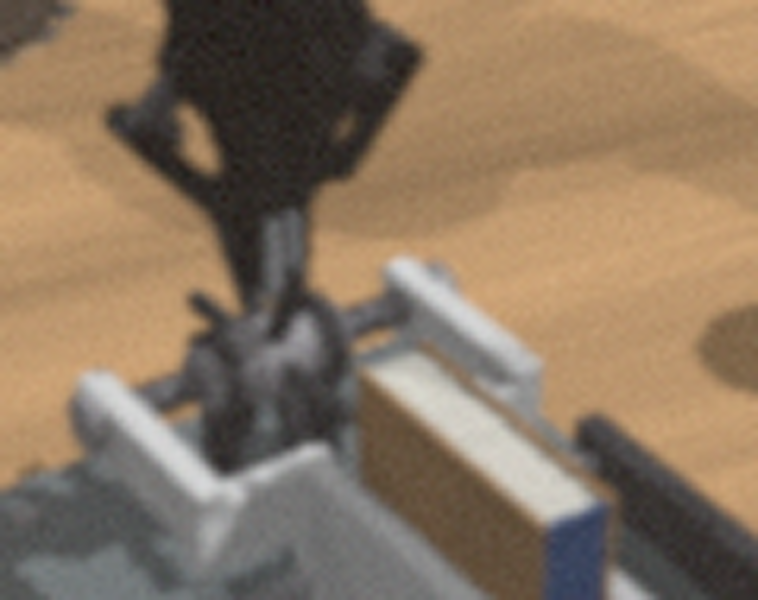

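View pics/w16.png

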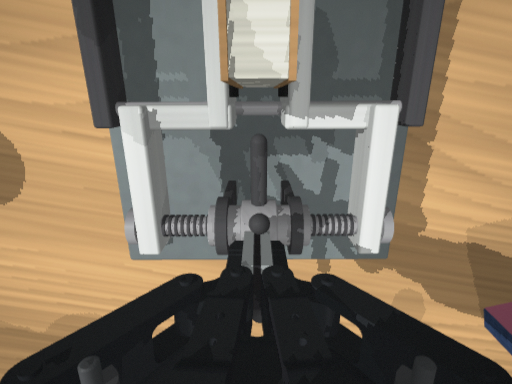

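```bash
python3 - <<'E'
from h import *
for uv in((194,297),(197,300),(191,295)):
    P=castY("scene",(210+uv[0]/6.317,120+uv[1]/6.317),-.001);d=P-[-.072,0,.082];print(P,np.degrees(np.arctan2(d[0],d[2])),np.hypot(d[0],d[2]))
E
```

```text
[-0.13312543 -0.001       0.07544174] -96.12394384941183 0.06147624570492514
[-0.13070381 -0.001       0.07531147] -96.50007023079792 0.05908361441795165
[-0.13560353 -0.001       0.07505717] -96.229628295743 0.06398134171013692
```

θ ≈ 3.56 rad (spoke cast gives -96°, TCP model +24°, torque rise about 0.2 N m, all in agreement). About 0.1 rad more.

```bash
python3 -m pendant '[[1,0.003,0.0005,0,0],[1,0.002,0.0004,0,0],[1,0,0,0,0],[1,0,0,0,0]]'
python3 - <<'E'
from h import *
o=get_obs();print(toP(o["ee_pos"]),o["ft_force"],o["ft_force"]@ex)
b=camera("scene")[:,:,::-1]
cv2.imwrite("pics/crop17.png",cv2.resize(b[120:215,210:330],(758,600),interpolation=cv2.INTER_CUBIC))
E
```

```text
clock: 18.32
ee_pos: [0.5188, 0.0378, 0.1321]
eef_rot: [0.0, 0.996, 0.092, -0.014]
ft_force: [-18.7, -4.4, 7.9]
opening: -0.0001
[-0.06977865  0.00022429  0.13206691] [-18.65495285  -4.3600857    7.90824147] -19.135082273559963
```

View pics/crop17.png

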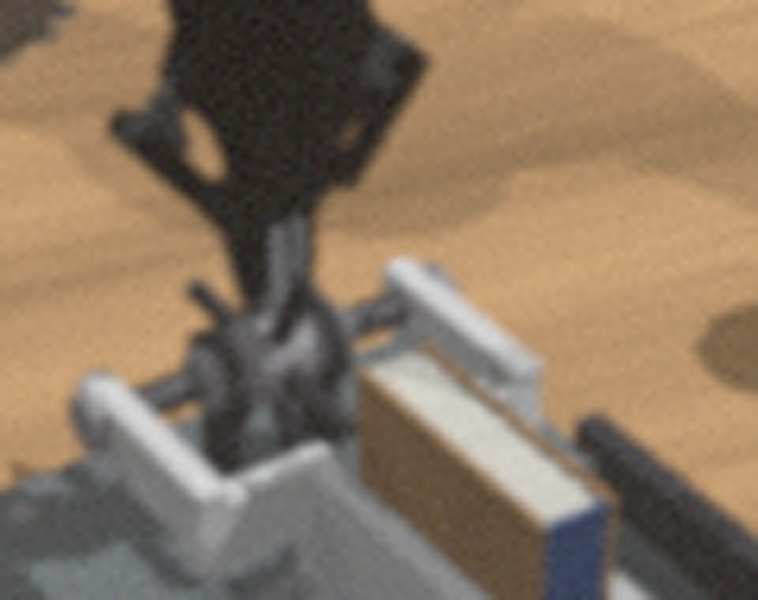

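Model angle 210° (3.67 rad) with torque about 0.69 N m, i.e. about 0.24 above free turning, which suits a grip near 0.45–0.5 rad. I'll unload, lift straight out and inspect.

```bash
python3 -m pendant '[[1,-0.003,-0.0006,0,0],[1,-0.003,-0.0006,0.002,0],[1,0,0,0.005,0],[1,0,0,0.015,0],[1,0,0,0.03,0],[1,0,0,0.04,0],[1,0,0,0.04,0],[1,0,0,0,0]]'
python3 -m pendant '[[1,0.03,0.005,0.01,0],[1,0.03,0.005,0.01,0],[1,0.03,0.005,0.01,0],[1,0,0,0,0],[1,0,0,0,0],[1,0,0,0,0]]'
python3 - <<'E'
from h import *
o=get_obs();print(o["ee_pos"],list(o["eef_rot"]),toP(o["ee_pos"]))
for n in("wrist","top","scene"): cv2.imwrite(f"pics/{n}8.png",camera(n)[:,:,::-1])
b=cv2.imread("pics/scene8.png");cv2.imwrite("pics/crop18.png",cv2.resize(b[140:280,190:360],(728,600),interpolation=cv2.INTER_CUBIC))
E
```

```text
clock: 19.03
ee_pos: [0.5311, 0.0381, 0.2781]
eef_rot: [0.001, 0.996, 0.091, 0.011]
ft_force: [2.3, 0.2, 1.0]
opening: 0.0001
clock: 19.53
ee_pos: [0.6137, 0.053, 0.297]
eef_rot: [0.0, 0.996, 0.091, 0.0]
ft_force: [-0.3, 0.6, 0.1]
opening: 0.0001
[0.61372149 0.05304017 0.29702013] [np.float64(1.1011970777464171e-05), np.float64(0.9958148564944983), np.float64(0.09139313372052905), np.float64(0.00025801612305532794)] [ 0.02637815 -0.00183733  0.29702013]
```

View pics/wrist8.png

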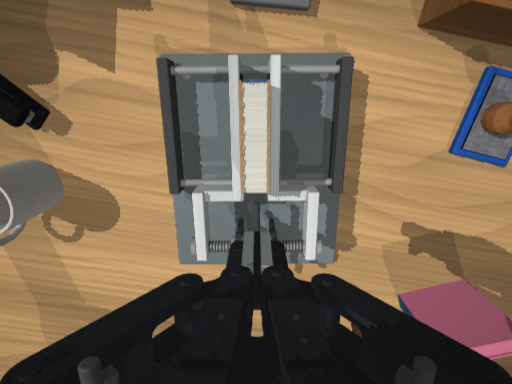

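View pics/crop18.png

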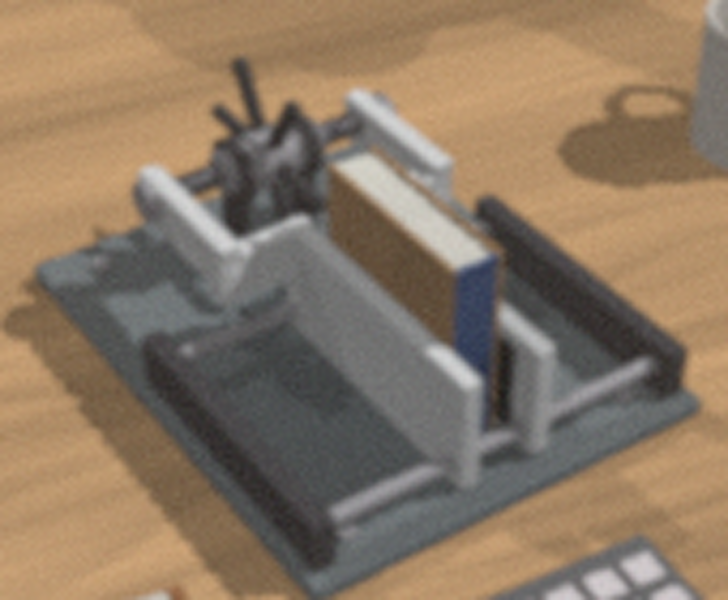

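```bash
python3 - <<'E'
from h import *
b=cv2.imread("pics/scene8.png");cv2.imwrite("pics/crop19.png",cv2.resize(b[145:215,215:295],(640,560),interpolation=cv2.INTER_CUBIC))
im=cv2.imread("pics/wrist8.png");g=cv2.cvtColor(im,cv2.COLOR_BGR2HSV)
cv2.imwrite("pics/crop20.png",cv2.resize(im[40:270,150:370],(573,599),interpolation=cv2.INTER_CUBIC))
p,q=np.array([.61372149,.05304017,.29702013]),[0,.99581486,.09139313,.000258]
for v in (205,215,225,235,250):
    w=(g[v,:,1]<45)&(g[v,:,2]>165); U=[u for u in range(180,340) if w[u]]
    L=[u for u in U if u<215];R=[u for u in U if u>295]
    print(v,[toP(wcast((u,v),.096,p,q))[1].round(4) for u in(L[0]-.5,L[-1]+.5,R[0]-.5,R[-1]+.5)])
p,q=np.array([0.65885391,0.06379769,0.29573092]),[2.75268232e-04,9.95813057e-01,9.13007127e-02,4.52317079e-03]
im=cv2.imread("pics/wrist5.png");g=cv2.cvtColor(im,cv2.COLOR_BGR2HSV)
for v in (245,260,275,285):
    w=(g[v,:,1]<45)&(g[v,:,2]>165); U=[u for u in range(170,350) if w[u]]
    L=[u for u in U if u<215];R=[u for u in U if u>300]
    print(v,[toP(wcast((u,v),.096,p,q))[1].round(4) for u in(L[0]-.5,L[-1]+.5,R[0]-.5,R[-1]+.5)])
E
```

```text
205 [np.float64(0.0748), np.float64(0.0628), np.float64(-0.0625), np.float64(-0.0744)]
215 [np.float64(0.0744), np.float64(0.0623), np.float64(-0.062), np.float64(-0.0753)]
225 [np.float64(0.0752), np.float64(0.063), np.float64(-0.0627), np.float64(-0.0749)]
235 [np.float64(0.0748), np.float64(0.0624), np.float64(-0.0622), np.float64(-0.0757)]
250 [np.float64(0.0748), np.float64(0.0622), np.float64(-0.062), np.float64(-0.0758)]
245 [np.float64(0.0909), np.float64(0.0785), np.float64(-0.0777), np.float64(-0.0913)]
260 [np.float64(0.0911), np.float64(0.0786), np.float64(-0.079), np.float64(-0.0916)]
275 [np.float64(0.0914), np.float64(0.0786), np.float64(-0.0791), np.float64(-0.0919)]
285 [np.float64(0.0911), np.float64(0.0781), np.float64(-0.0787), np.float64(-0.0917)]
```

View pics/crop19.png

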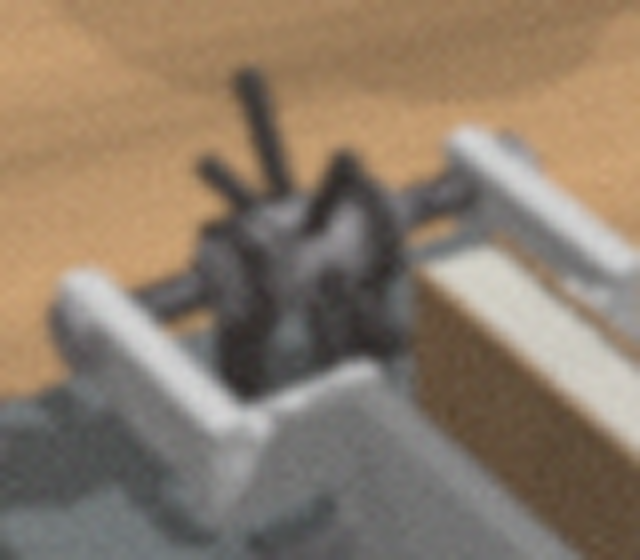

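View pics/crop20.png

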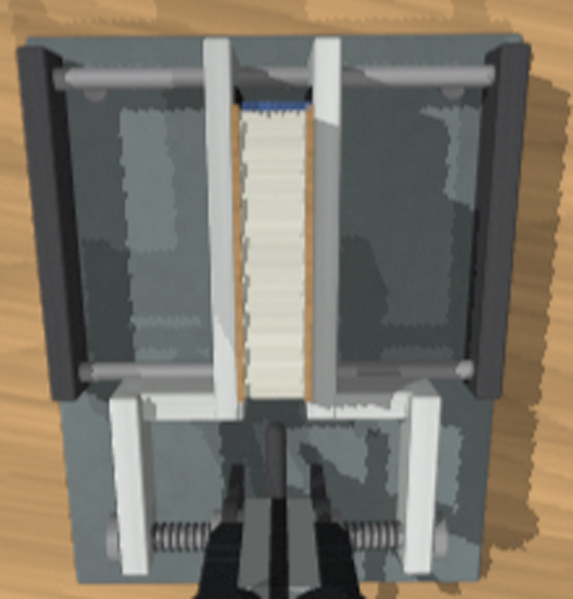

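```bash
python3 - <<'E'
from h import *
for nm,off,pts in (("t0",(220,145),((193,78),(288,128),(178,195))),("now",(215,145),((247,78),(208,162),(345,157)))):
  for cx in(-.072,-.074):
    for uv in pts:
        P=castY("scene",(off[0]+uv[0]/8-.5,off[1]+uv[1]/8-.5),-.001);d=P-[cx,0,.082];print(nm,cx,P.round(4),np.degrees(np.arctan2(d[0],d[2])).round(1),np.hypot(d[0],d[2]).round(4))
E
```

```text
t0 -0.072 [-0.1142 -0.001   0.1237] -45.3 0.0593
t0 -0.072 [-0.0576 -0.001   0.1354] 15.1 0.0553
t0 -0.072 [-0.1281 -0.001   0.0725] -99.6 0.0569
t0 -0.074 [-0.1142 -0.001   0.1237] -43.9 0.0579
t0 -0.074 [-0.0576 -0.001   0.1354] 17.1 0.0559
t0 -0.074 [-0.1281 -0.001   0.0725] -100.0 0.0549
now -0.072 [-0.1053 -0.001   0.1282] -35.7 0.057
now -0.072 [-0.1336 -0.001   0.0822] -89.9 0.0616
now -0.072 [-0.0483 -0.001   0.1302] 26.2 0.0537
now -0.074 [-0.1053 -0.001   0.1282] -34.1 0.0558
now -0.074 [-0.1336 -0.001   0.0822] -89.9 0.0596
now -0.074 [-0.0483 -0.001   0.1302] 28.1 0.0547
```

The dossier is held between the pads. The estimates scatter (grip 0.33–0.5 rad after contact), so I'll look closely at the cheek gap from above the far end before deciding on a small nudge.

```bash
python3 -m pendant '[[1,0.026,0.006,0,0],[1,0.027,0.006,0,0],[1,0.027,0.005,-0.02,0],[1,0,0,-0.03,0],[1,0,0,-0.03,0],[1,0,0,-0.03,0],[1,0,0,-0.015,0],[1,0,0,0,0]]'
python3 -m pendant '[[1,0,0,0,0],[1,0,0,0,0],[1,0,0,0,0]]'
python3 - <<'E'
from h import *
o=get_obs();print(o["ee_pos"],list(o["eef_rot"]),toP(o["ee_pos"]))
im=camera("wrist")[:,:,::-1];cv2.imwrite("pics/w20.png",im)
cv2.imwrite("pics/crop21.png",cv2.resize(im[30:200,180:330],(529,600),interpolation=cv2.INTER_NEAREST))
E
```

```text
clock: 20.35
ee_pos: [0.6892, 0.0696, 0.1661]
eef_rot: [-0.0, 0.996, 0.091, -0.005]
ft_force: [-1.0, 0.2, -0.4]
opening: -0.0003
clock: 20.6
ee_pos: [0.6954, 0.0699, 0.1751]
eef_rot: [0.0, 0.996, 0.091, 0.003]
ft_force: [0.5, -0.1, 0.8]
opening: -0.0
[0.69537502 0.06994787 0.1750707 ] [np.float64(0.0001433129236297688), np.float64(0.9958251961879723), np.float64(0.09124111091738704), np.float64(0.002686592107748101)] [1.09741414e-01 9.54485567e-05 1.75070704e-01]
```

View pics/crop21.png

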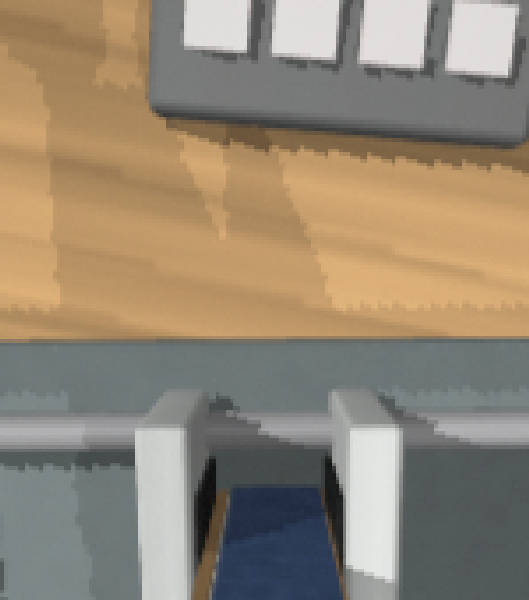

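```bash
python3 - <<'E'
from h import *
p,q=np.array([.69537502,.06994787,.1750707]),[.000143,.9958252,.0912411,.0026866]
im=cv2.imread("pics/w20.png").astype(float);g=im.mean(2)
def edge(v,a,b,rising):
    r=g[v-1:v+2,a:b].mean(0);d=np.diff(r)*(1 if rising else -1);k=np.clip(d,8,None)-8
    return a+.5+(np.arange(len(k))*k).sum()/k.sum()
for v in range(154,180,4):
    e=[edge(v,214,226,1),edge(v,227,240,0),edge(v,270,283,1),edge(v,288,300,0)]
    y=[toP(wcast((u,v),.086,p,q)) for u in e]
    print(v,np.round(e,1),[round(1000*a[1],1) for a in y],"gap",round(1000*(y[1][1]-y[2][1]),2),"outer",round(1000*(y[0][1]-y[3][1]),2),round(y[0][0]*1000))
E
```

```text
154 [217.5 231.8 277.3 292.8] [np.float64(29.2), np.float64(18.7), np.float64(-15.1), np.float64(-26.6)] gap 33.78 outer 55.81 149
158 [217.5 233.1 275.  292.9] [np.float64(29.3), np.float64(17.7), np.float64(-13.4), np.float64(-26.8)] gap 31.17 outer 56.11 146
162 [217.7 234.5 275.1 292.7] [np.float64(29.3), np.float64(16.7), np.float64(-13.6), np.float64(-26.8)] gap 30.34 outer 56.05 143
166 [218.  234.  276.1 292.6] [np.float64(29.2), np.float64(17.2), np.float64(-14.4), np.float64(-26.8)] gap 31.53 outer 55.91 140
170 [218.3 233.5 277.  292.5] [np.float64(29.0), np.float64(17.6), np.float64(-15.1), np.float64(-26.8)] gap 32.73 outer 55.86 137
174 [218.5 233.5 277.1 292.4] [np.float64(29.0), np.float64(17.7), np.float64(-15.3), np.float64(-26.8)] gap 32.96 outer 55.87 134
178 [218.5 233.5 277.  292.3] [np.float64(29.1), np.float64(17.7), np.float64(-15.3), np.float64(-26.9)] gap 33.01 outer 56.07 131
```

Cheek outer spacing shrank by 34.1 mm, giving θ ≈ 3.65, so each pad is pushed in about 2.4 mm. That's on target, so no nudge. I'll lift clear, do a last look at the bystanders, then hand in.

```bash
python3 -m pendant '[[1,0,0,0.03,0],[1,0,0,0.04,0],[1,0,0,0.04,0],[1,0,0,0.02,0],[1,0,0,0,0],[1,0,0,0,0],[1,0,0,0,0],[1,0,0,0,0]]'
python3 - <<'E'
from h import *
t=camera("top")[:,:,::-1];cv2.imwrite("pics/topF.png",t)
cv2.imwrite("pics/F.png",np.hstack([cv2.resize(cv2.imread("pics/top0.png"),(400,300)),cv2.resize(t,(400,300))]))
o=get_obs();print(o["clock"],o["ee_pos"],o["ft_force"])
E
```

```text
clock: 21.32
ee_pos: [0.6924, 0.0699, 0.2999]
eef_rot: [-0.0, 0.996, 0.091, -0.002]
ft_force: [0.3, 0.6, 0.1]
opening: -0.0001
21.3667 [0.69233452 0.06984891 0.2994795 ] [ 1.35138638 -0.91218863 -0.52500962]
```

View pics/F.png

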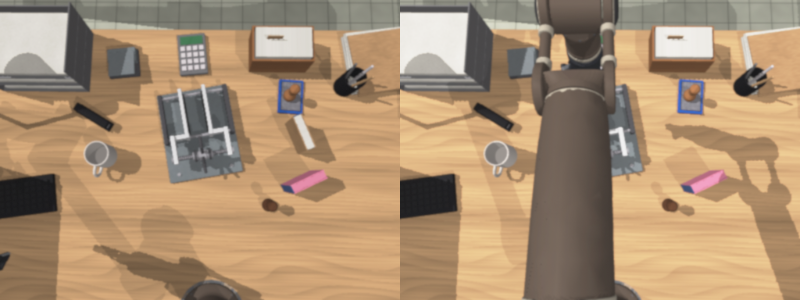

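The final top view shows the mug, stapler, both stamps, ink pad and pink block where they started. The arm stands clear above the press.

```bash
python3 -c "
from workcell import *
print(job_done())"
```

```text
the job is handed in; nothing more can be done
None
```

I stood the tan, blue-spined dossier on the press floor, then turned the turnbuckle in three spoke strokes to about 3.6 rad. I then withdrew the gripper and handed the job in at about 21 s.

**Last checks:**
- **Dossier:** upright and held between both pads. Just after release its centre measured at the seat along the press and about 3 mm off the middle. At the end the cheeks' mid-line lay about 1 mm off.
- **Grip:** the cheek spacing points to each pad pushed in about 2.4 mm, or roughly 26 N. I had no direct reading of the pad force.
- **Other things on the desk:** the mug, stapler, ink pad, both stamps and the pink look-alike were unmoved in the last top view, and the gripper stood clear of everything.

**Disagreement:** other estimates of the turn after contact were the spoke angles (about 0.40 rad), the push torque (about 0.44), the finger position (0.5) and the lug spacing (0.33). All but the lug spacing sit comfortably inside the 0.32–0.7 rad good range. I trusted the close-up of the cheeks and made no further turn.

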